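# Put the sharpening stones away by kind, each in its own recess

### The job

Put the four sharpening stones away by kind, since oil would spoil the water stones: the two dark oilstones into the brown wooden block and the two pale water stones into the white drip tray, each lying flat, right side up, on the floor of the recess cut to its size. Set every stone down gently, do not drop or throw it, leave it released and at rest, and leave the tweezers, the brush and the green lid where they are.

Things in the scene. Friction and masses are not known exactly. Their poses are not given: they have to be found in the camera images.
- gooseneck: Tall thin grey lamp rod, fixed, at the left of the work, not part of the job: it rises about 1 m from a round foot and leans to the left (+y). Its origin is at the bench, near the foot. An arm that starts to the left of it must draw in towards its base before swinging over the work.
- dark_stone: The larger dark stone, nearly black, a rectangular oilstone 40 mm wide (x), 62 mm long (y), 26 mm high (z), about 0.16 kg, lying flat on the bench. Its origin is the centre of its underside, x across the width, y along the length, z up when it lies as at the start. Take it from above across the width. Belongs in the larger recess of the wooden block.
- dark_slip: The smaller dark stone, a slate-grey oil slip 28 mm wide (x), 50 mm long (y), 15 mm high (z), about 0.05 kg, lying flat on the bench. Its origin is the centre of its underside, x across the width, y along the length, z up when it lies as at the start. Take it from above across the width. Belongs in the smaller recess of the wooden block.
- pumice_stone: The thicker, stubby pale stone, a beige pumice block 30 mm wide (x), 40 mm long (y), 20 mm high (z), about 0.03 kg, lying flat on the bench. Its origin is the centre of its underside, x across the width, y along the length, z up when it lies as at the start. Take it from above across the width. Belongs in the wide recess of the white tray.
- pale_slip: The thinner, slimmer pale stone, a beige water slip 22 mm wide (x), 42 mm long (y), 13 mm high (z), about 0.03 kg, lying flat on the bench. Its origin is the centre of its underside, x across the width, y along the length, z up when it lies as at the start. Take it from above across the width. Belongs in the narrow recess of the white tray.
- oil_block: Brown wooden stone block, fixed, 68 (x) by 159 (y) mm, top 20 mm above the bench, with brass screw heads and two cork-lined recesses in a row along y. Origin: centre of underside. Large recess 50 x 72 mm, centre y -34.5 mm; small recess 38 x 60 mm, centre y +40.5 mm; both at x 0, floors at z 14 mm (6 mm deep), straight sides. Stones lie lengthwise along y, either way round.
- drip_tray: White plastic drip tray, fixed, 58 (x) by 129 (y) mm, top 16 mm above the bench, drain spout on its +y end, two grey-floored recesses in a row along y. Origin: centre of underside. Wide recess (pumice) 40 x 50 mm, centre y -30.5 mm; narrow one (pale slip, by the spout) 32 x 52 mm, centre y +29.5 mm; both at x 0, floors at z 10 mm (6 mm deep), straight sides. Stones lie lengthwise along y.
- steel_tweezers: Steel tweezers lying on the bench, 12 x 124 x 10 mm. A bystander, not part of the job. Its origin is the centre of its underside.
- brush: Purple bench brush lying bristles down, 30 x 86 x 22 mm. A bystander, not part of the job. Its origin is the centre of its underside.
- lid_dish: Bright green screw lid used as a dish, lying on the bench, 47 mm across, 8 mm high. A bystander, not part of the job. Its origin is the centre of its underside.
There are look-alikes about, which are no part of the job. Leave any yellow look-alike of the pumice_stone alone.

How it is judged:
By the outcome, as a careful person would: the job done as asked, in the order asked, and still so for the second after the job is handed in, with the robot touching nothing.
It also fails if it takes over 93 s, if anything falls off the work surface, if the arm or the gripper's body presses on something with over 40 N, if the wrist force passes 120 N, or if a joint passes its speed limit or range.

### The arm

A 6-joint arm with a two-finger parallel gripper is mounted at the origin on a cart in front of the work surface, level with it; the furniture and walls round the work are solid. World frame = base frame: x ahead of the robot, y to its left, z up, the work surface at z = 0. Lengths are in m, angles in rad, forces in N, time in s.
With the tool pointing down it reaches from about 0.3 to 0.775 m from the base axis. Payload 14.6 kg.
Tool frame: the origin (TCP) lies at the very end of the fingers, on their centre line; the grasp point (between the pads) lies 19 mm behind it; z points along the fingers, y is the direction in which the jaws open and shut (so a half turn about z gives the same grasp; the last joint's range is limited). The gripper opens to 94 mm and grips with 3 to 60 N. Pads are 16 mm wide; open, the fingers measure 119 mm over their backs; the gripper's body (75 mm by 177 mm) begins 78 mm behind the grasp point.
Start: joints at [-1.219, 0.3, 1.521, -0, 1.321, -0.067], TCP at [0.224, -0.502, 0.205] pointing down, gripper open.
Joint ranges: [-3.03, 3.03], [-0.79, 2.21], [0.23, 2.52], [-1.04, 4.18], [0, 3.07], [-2.55, 2.55]. Speed limits (rad/s): [2.22, 2.22, 2.57, 3.14, 3.14, 3.14].

### API

Orientations are given as [roll, pitch, yaw] about the fixed x, y, z axes, in that order (R = Rz(yaw) Ry(pitch) Rx(roll)).
In Python, from station import get_obs, vision, hand_in gives the robot as it stands.
- The arm moves only by the tool play_rows, never from a script. Its argument "moves" is a list of rows, each an object with "claw": the opening, from 0 (shut) to 1 (fully open); "linear": the shift along the tool's x, y, z in mm, a list of three; "turn": the turn, a rotation vector about the tool's x, y, z in rad, a list of three. In form: [{"claw": claw, "linear": [tx, ty, tz], "turn": [ax, ay, az]}, ...]. A call has 1 to 8 rows; each row is the pose to reach, as a shift and turn from the pose measured when the call began, along the tool's axes at that moment; what a row does not reach only later rows make up. A row lasts 1/8 s, in which the tool goes at most 62.5 mm and 10.7 degrees, less where a joint would pass 70% of its speed; a pose out of reach is approached as far as the arm can. A call with a gripper value outside its range is refused whole. The fingers move at their own pace and stop on an object; "force" is the grip in N (left out, the last holds). Time passes only in rows, so rows that repeat a pose let the fingers close. It gives the time, the measured TCP pose, the force and the opening at its end, in the units of the state.
- get_obs(): the state, without advancing time (a new reading comes with each control period).
- vision.camera(name): name is "side" or "top" or "wrist"; returns the picture (480x640x3 uint8, blue, green, red); there is no depth.
- vision.camera_info(name): a dict with "camera_matrix" (3x3 intrinsics, pixels), "k1" (the pictures are not rectified: a ray, as slopes to the right and down, at radius r is drawn at 1 + k1 r^2 times it, then the intrinsics apply), "rvec" (rotation vector, rad) and "tvec" (3), from world to camera coordinates, as OpenCV has them; the wrist camera has in their place "mount" (4x4, takes a point from camera to tool coordinates, whose origin is the TCP and whose axes are the flange's). Camera axes: x right, y down, z forward; pixel columns grow to the right and rows downward; lengths in m; the calibration is good to about 2 mm. A picture is of the moment at which its call begins: read the wrist's pose just before it. camera_info takes no time and is no camera call.
- hand_in(): hands the job in, once; it reports no verdict.
The state is a dict: "time_s": time; "qpos": joint angles; "joint_vel": joint speeds; "tau": joint torques, N m; "ee_pos": TCP position; "eef_rot": TCP orientation; "force": force on the tool from outside, world axes, zero at the start; "moment": the same for the moment, N m; "grip_width": finger opening in m.
Only numpy, scipy, OpenCV 4.12 (cv2) and the standard library are available. Lean on these libraries where they do the work, as an engineer would, in place of code of your own. Each camera call takes 0.05 s, during which the arm holds its last target.

## Working session

There is one attempt and no reset: what is moved stays moved. The work goes in short steps, Python scripts to look and compute and a tool call to move; the robot and the scene stay as the last step left them, time stands still between calls to the robot, and variables do not carry over. Pictures are saved under pics/ and viewed, and the job is handed in when it is done.

Besides the shell and the picture viewer there is one more tool, called after "Call:" by a JSON object that holds its "method" and its "body". play_rows: Moves the arm, as the interface text tells. Its arguments: {"type":"object","properties":{"moves":{"type":"array","items":{"type":"object","properties":{"claw":{"type":"number"},"linear":{"type":"array","items":{"type":"number"}},"turn":{"type":"array","items":{"type":"number"}}}}},"force":{"type":"number"}},"required":["moves"]}

```bash
ls; mkdir -p pics; python3 - <<'E'
from station import get_obs, vision
import cv2,numpy as np
o=get_obs(); print(o)
for n in ["side","top","wrist"]:
    im=vision.camera(n); cv2.imwrite(f"pics/{n}0.png",im); i=vision.camera_info(n); print(n,i)
E
```

```text
pics
{'time_s': 0.0, 'qpos': array([-1.21857948e+00,  3.00491180e-01,  1.52156511e+00,  2.47791796e-05,
        1.32070253e+00, -6.65833629e-02]), 'joint_vel': array([ 0.00138513,  0.00010986, -0.00047753, -0.00179322,  0.0001345 ,
       -0.00126257]), 'tau': array([-1.19577420e-03, -5.31810594e+01, -3.52735627e+01,  7.07741152e-02,
        2.43823574e-02, -9.77616469e-05]), 'ee_pos': array([ 0.22358831, -0.50222067,  0.20488207]), 'eef_rot': array([-3.14043067e+00, -1.01537870e-04,  4.18794000e-01]), 'force': array([ 0.16815126,  0.21132602, -0.62699781]), 'moment': array([-0.00098438, -0.0070185 ,  0.04323869]), 'grip_width': 0.0940609454822889}
side {'camera_matrix': array([[561.53994982,   0.        , 313.27582789],
       [  0.        , 561.53994982, 246.34901485],
       [  0.        ,   0.        ,   1.        ]]), 'k1': -0.05617345223531353, 'rvec': array([ 0.65455042, -2.61869678,  1.13472404]), 'tvec': array([0.45625692, 0.22921125, 1.64416589])}
top {'camera_matrix': array([[510.71518434,   0.        , 326.6314051 ],
       [  0.        , 510.71518434, 235.38835416],
       [  0.        ,   0.        ,   1.        ]]), 'k1': -0.03595545677911686, 'rvec': array([ 2.14053986, -2.10837251,  0.20025707]), 'tvec': array([-0.03060143,  0.56689382,  1.34991146])}
wrist {'camera_matrix': array([[425.61376597,   0.        , 316.841927  ],
       [  0.        , 425.61376597, 236.46172818],
       [  0.        ,   0.        ,   1.        ]]), 'k1': -0.05914024540998962, 'mount': array([[ 1.46992649e-03, -9.57661877e-01, -2.87891592e-01,
         8.51924474e-02],
       [ 9.99998686e-01,  1.21106594e-03,  1.07725573e-03,
         3.09673965e-06],
       [-6.82991046e-04, -2.87892798e-01,  9.57662399e-01,
        -1.78573912e-01],
       [ 0.00000000e+00,  0.00000000e+00,  0.00000000e+00,
         1.00000000e+00]])}
```

View pics/top0.png

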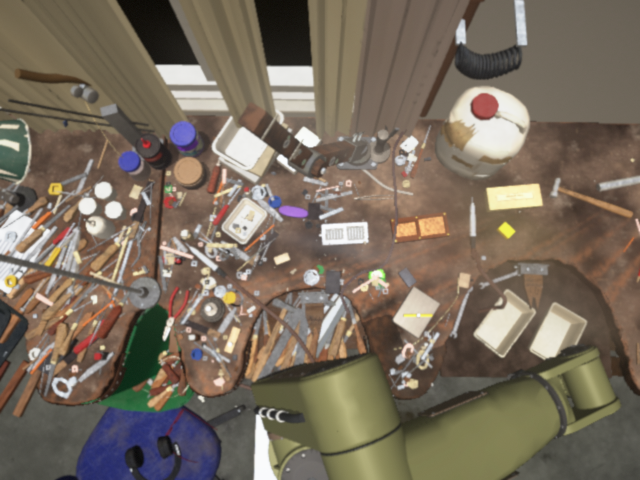

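View pics/side0.png

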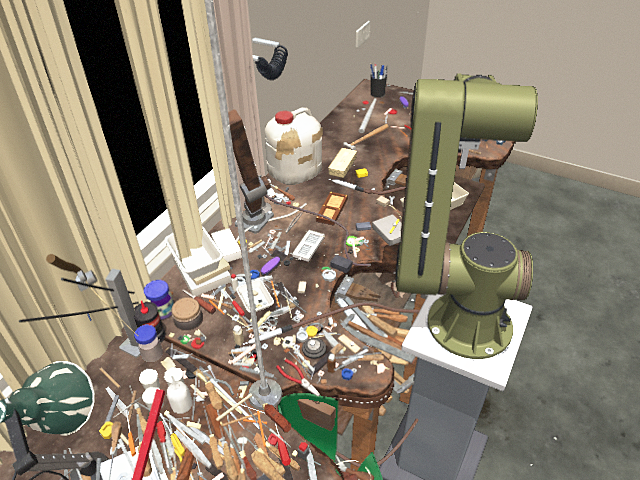

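View pics/wrist0.png

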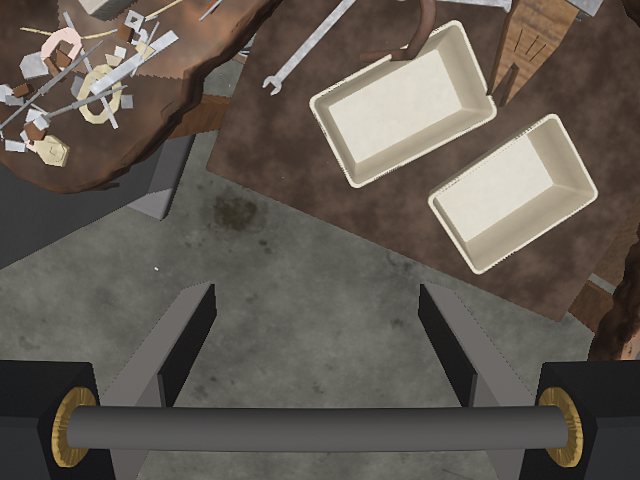

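The top view shows the tray at about (345,233), the block at about (420,228) and the lamp foot at (145,290). I'll zoom in next.

```bash
python3 - <<'E'
import cv2
im=cv2.imread("pics/top0.png")
c=im[180:330,230:480]; cv2.imwrite("pics/topc1.png",cv2.resize(c,None,fx=3.2,fy=3.2,interpolation=cv2.INTER_CUBIC))
c=im[150:310,410:570]; cv2.imwrite("pics/topc2.png",cv2.resize(c,None,fx=3.5,fy=3.5,interpolation=cv2.INTER_CUBIC))
im=cv2.imread("pics/side0.png")
c=im[160:310,250:420]; cv2.imwrite("pics/sidec1.png",cv2.resize(c,None,fx=4,fy=4,interpolation=cv2.INTER_CUBIC))
E
```

```text
(no output)
```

View pics/topc1.png

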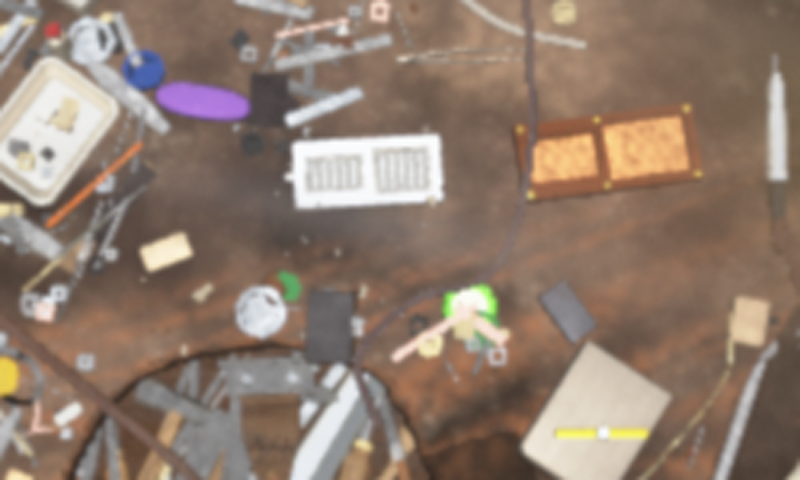

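View pics/topc2.png

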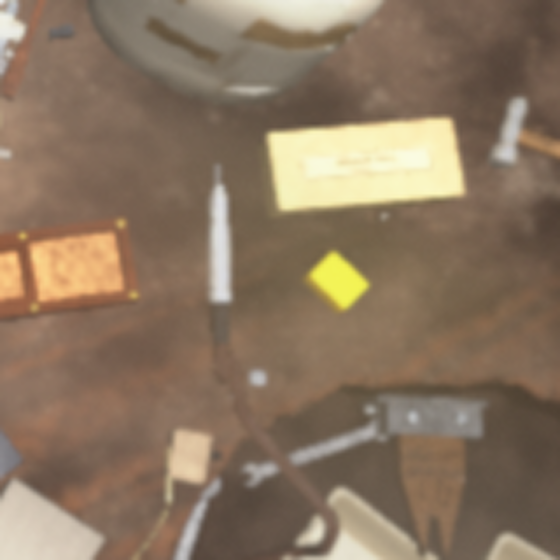

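View pics/sidec1.png

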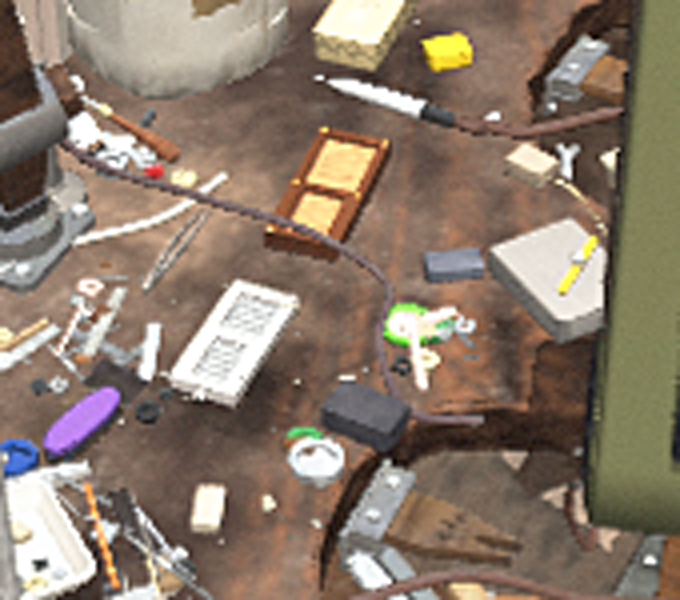

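```bash
cat > h.py <<'E'
import numpy as np, cv2
from scipy.spatial.transform import Rotation as R
from station import get_obs, vision
def rays(name,px,obs=None):
    i=vision.camera_info(name)
    u=cv2.undistortPoints(np.array(px,float).reshape(-1,1,2),i["camera_matrix"],np.array([i["k1"],0,0,0.])).reshape(-1,2)
    d=np.c_[u,np.ones(len(u))]
    if name=="wrist":
        o=obs or get_obs(); T=np.eye(4); T[:3,:3]=R.from_euler("xyz",o["eef_rot"]).as_matrix(); T[:3,3]=o["ee_pos"]
        M=T@i["mount"]; return M[:3,3], d@M[:3,:3].T
    Rm=cv2.Rodrigues(i["rvec"])[0]; return -Rm.T@i["tvec"], d@Rm
def onplane(name,px,z,obs=None):
    c,d=rays(name,px,obs); return c+d*((z-c[2])/d[:,2])[:,None]
def proj(name,P,obs=None):
    i=vision.camera_info(name); P=np.array(P,float).reshape(-1,3); D=np.array([i["k1"],0,0,0.])
    if name=="wrist":
        o=obs or get_obs(); T=np.eye(4); T[:3,:3]=R.from_euler("xyz",o["eef_rot"]).as_matrix(); T[:3,3]=o["ee_pos"]
        M=np.linalg.inv(T@i["mount"]); return cv2.projectPoints(P,cv2.Rodrigues(M[:3,:3])[0],M[:3,3],i["camera_matrix"],D)[0].reshape(-1,2)
    return cv2.projectPoints(P,i["rvec"],i["tvec"],i["camera_matrix"],D)[0].reshape(-1,2)
E
python3 - <<'E'
from h import *
np.set_printoptions(precision=4,suppress=True)
def c(x,y): return (230+x/3.2,180+y/3.2)
things={"dark_stone":(c(330,325),.026),"dark_slip":(c(567,310),.015),"pale":(c(166,252),.013),"pumice":(c(750,320),.02),
"tray":(c(368,171),.016),"block":(c(608,152),.02),"lid":(c(470,303),.008),"yellow":((410+340/3.5,150+280/3.5),.02),"brush":(c(202,101),.022),"plate":(c(600,420),.03),"foot":((145,291),.01)}
for k,(p,z) in things.items(): print(k,np.round(p,1),onplane("top",[p],z)[0], proj("side",onplane("top",[p],z))[0])
# block corners
for p in [(516,126),(690,104),(703,175),(530,198)]: print(onplane("top",[c(*p)],.02)[0])
for p in [(292,140),(440,135),(444,202),(296,210)]: print(onplane("top",[c(*p)],.016)[0])
print(rays("top",[(320,240)])[0],rays("side",[(320,240)])[0])
E
```

```text
dark_stone [333.1 281.6] [ 0.4432 -0.0418  0.026 ] [340.0251 260.6152]
dark_slip [407.2 276.9] [ 0.4604 -0.2481  0.015 ] [361.9937 224.6104]
pale [281.9 258.8] [0.5063 0.1024 0.013 ] [301.2251 285.7473]
pumice [464.4 280. ] [ 0.4533 -0.4064  0.02  ] [382.0154 199.0975]
tray [345.  233.4] [ 0.5807 -0.0738  0.016 ] [307.657  243.6869]
block [420.  227.5] [ 0.6003 -0.2855  0.02  ] [331.2238 205.974 ]
lid [376.9 274.7] [ 0.466  -0.1643  0.008 ] [350.0235 239.9256]
yellow [507.1 230. ] [ 0.5969 -0.5334  0.02  ] [361.0159 170.7665]
brush [293.1 211.6] [0.6404 0.0739 0.022 ] [269.3174 264.0609]
plate [417.5 311.2] [ 0.3652 -0.2726  0.03  ] [390.3122 225.4584]
foot [145 291] [0.4099 0.4817 0.01  ] [262.5862 391.8231]
[ 0.6225 -0.2043  0.02  ]
[ 0.645  -0.3595  0.02  ]
[ 0.5809 -0.3692  0.02  ]
[ 0.558  -0.2161  0.02  ]
[ 0.6076 -0.0063  0.016 ]
[ 0.6141 -0.1373  0.016 ]
[ 0.5539 -0.1409  0.016 ]
[ 0.5448 -0.0109  0.016 ]
[ 0.3075 -0.0216  1.4316] [-0.1206  1.1282  1.2948]
```

Rays from the top view onto each object's height reproject into the side view within about 2 px, so they agree. The pumice is at about (0.453,-0.406), the dark slip (0.460,-0.248), the dark stone (0.443,-0.042) and the pale slip (0.506,0.102). Next I'll move over the right half for wrist views.

Call:
{"method": "play_rows", "body": {"moves": [{"claw": 1,"linear": [60,-8,0],"turn": [0,0,0.14]},{"claw": 1,"linear": [120,-17,0],"turn": [0,0,0.28]},{"claw": 1,"linear": [180,-25,0],"turn": [0,0,0.42]},{"claw": 1,"linear": [240,-34,0],"turn": [0,0,0.42]},{"claw": 1,"linear": [300,-42,0],"turn": [0,0,0.42]},{"claw": 1,"linear": [310,-45,0],"turn": [0,0,0.42]},{"claw": 1,"linear": [310,-45,0],"turn": [0,0,0.42]}], "force": 20}}

```text
time_s: 1.02
ee_pos: [0.4884, -0.3349, 0.2047]
eef_rot: [-3.141, 0.001, -0.0]
force: [0.4, 0.0, 0.2]
grip_width: 0.0938
```

```bash
python3 - <<'E'
from h import *
o=get_obs(); print(o["time_s"],o["ee_pos"],o["eef_rot"],o["qpos"],o["force"])
cv2.imwrite("pics/w1.png",vision.camera("wrist"))
import pickle; pickle.dump(o,open("w1.pkl","wb"))
E
```

```text
1.025 [ 0.48839936 -0.33491158  0.20473488] [-3.14052703e+00  9.59687486e-04 -2.10612788e-04] [-6.63043686e-01  3.95798564e-01  1.39421033e+00  2.55467759e-04
  1.35299597e+00  9.07908387e-01] [0.37273646 0.04100777 0.23168146]
```

View pics/w1.png

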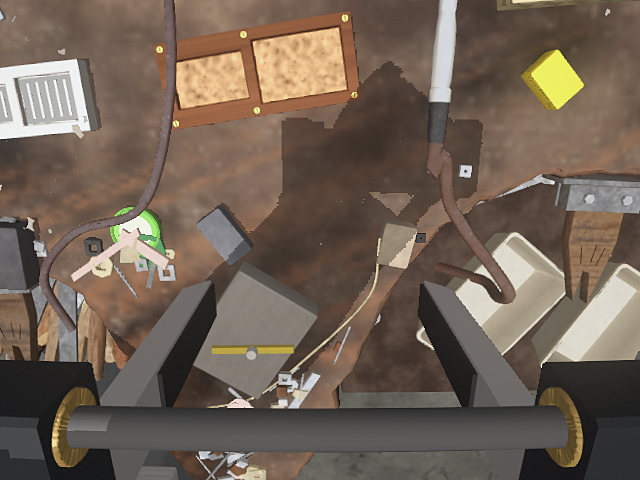

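The wrist view shows the pumice at (397,243), the dark slip at (225,233), the lid at (135,230), the block's recesses at (210,80) and (300,65), and a cord crossing the block's left end at x≈170. I'll triangulate the cord's height and measure the stones.

```bash
python3 - <<'E'
from h import *
import pickle
np.set_printoptions(precision=4,suppress=True)
o=pickle.load(open("w1.pkl","rb"))
def c(x,y): return (230+x/3.2,180+y/3.2)
im=cv2.imread("pics/w1.png")
cv2.imwrite("pics/w1c.png",cv2.resize(im[0:280,0:460],None,fx=1.7,fy=1.7,interpolation=cv2.INTER_CUBIC))
for p in [(528,40),(530,100),(527,170),(520,230),(495,272),(440,288),(385,325)]:
    print(p,[tuple(np.round(proj("wrist",onplane("top",[c(*p)],z),o)[0]).astype(int)) for z in (0,.02,.05,.1,.15)])
hsv=cv2.cvtColor(im,cv2.COLOR_BGR2HSV)
for p in [(397,240),(397,250),(225,233),(230,245),(300,330),(15,240),(270,180)]: print(p,hsv[p[1],p[0]])
E
```

```text
(528, 40) [(np.int64(172), np.int64(-61)), (np.int64(161), np.int64(-62)), (np.int64(141), np.int64(-65)), (np.int64(99), np.int64(-70)), (np.int64(41), np.int64(-77))]
(530, 100) [(np.int64(178), np.int64(14)), (np.int64(168), np.int64(15)), (np.int64(149), np.int64(17)), (np.int64(109), np.int64(22)), (np.int64(55), np.int64(29))]
(527, 170) [(np.int64(180), np.int64(94)), (np.int64(170), np.int64(98)), (np.int64(152), np.int64(105)), (np.int64(115), np.int64(120)), (np.int64(64), np.int64(142))]
(520, 230) [(np.int64(178), np.int64(157)), (np.int64(168), np.int64(163)), (np.int64(151), np.int64(174)), (np.int64(115), np.int64(196)), (np.int64(68), np.int64(227))]
(495, 272) [(np.int64(157), np.int64(198)), (np.int64(147), np.int64(206)), (np.int64(129), np.int64(219)), (np.int64(93), np.int64(245)), (np.int64(45), np.int64(281))]
(440, 288) [(np.int64(108), np.int64(214)), (np.int64(96), np.int64(222)), (np.int64(77), np.int64(236)), (np.int64(37), np.int64(263)), (np.int64(-16), np.int64(300))]
(385, 325) [(np.int64(65), np.int64(248)), (np.int64(52), np.int64(256)), (np.int64(31), np.int64(271)), (np.int64(-11), np.int64(301)), (np.int64(-65), np.int64(340))]
(397, 240) [ 16  58 154]
(397, 250) [ 17  61 151]
(225, 233) [132   9 144]
(230, 245) [120  10 147]
(300, 330) [ 16  29 133]
(15, 240) [165  10 103]
(270, 180) [ 11  67 140]
```

View pics/w1c.png

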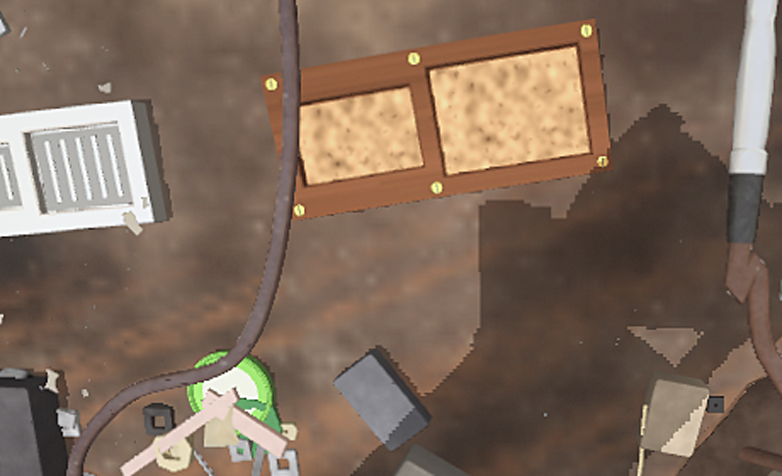

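The cord lies at about block-top height (z≈0.02) over the outer rim, beside the small recess, and drops to the bench away from the block. I'll zoom on the pumice, the slip and the block.

```bash
python3 - <<'E'
import cv2, numpy as np
im=cv2.imread("pics/w1.png")
a=cv2.resize(im[210:280,360:440],None,fx=5,fy=5,interpolation=cv2.INTER_CUBIC)
b=cv2.resize(im[195:275,185:265],None,fx=5,fy=5,interpolation=cv2.INTER_CUBIC)
h=max(a.shape[0],b.shape[0]); out=np.zeros((h,800,3),np.uint8); out[:a.shape[0],:400]=a; out[:b.shape[0],400:]=b
cv2.imwrite("pics/z1.png",out)
cv2.imwrite("pics/z2.png",cv2.resize(im[0:140,140:380],None,fx=3.3,fy=3.3,interpolation=cv2.INTER_CUBIC))
E
```

```text
(no output)
```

View pics/z1.png

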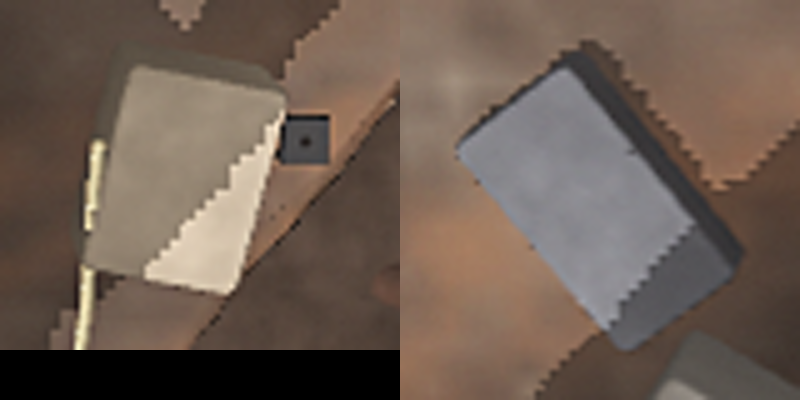

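View pics/z2.png

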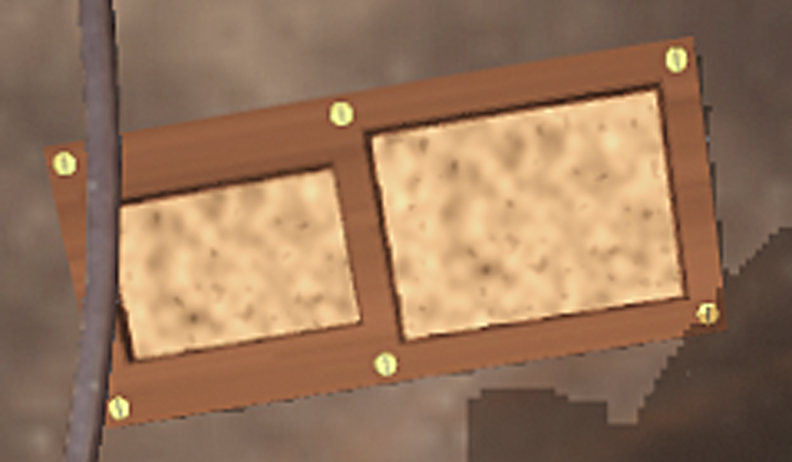

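```bash
cat >> h.py <<'E'
def quad(name,pts,z,obs=None,off=(0,0),s=1.):
    p=np.array(pts,float); p=(p+.5)/s-.5+np.array(off)
    P=onplane(name,p,z,obs)[:,:2]; e=np.roll(P,-1,0)-P
    L=np.linalg.norm(e,axis=1)*1000; a=np.degrees(np.arctan2(e[:,1],e[:,0]))
    print("ctr",P.mean(0).round(4),"edges mm",L.round(1),"edge ang",a.round(1)); return P
E
python3 - <<'E'
from h import *
import pickle
o=pickle.load(open("w1.pkl","rb"))
quad("wrist",[(133,67),(285,95),(240,293),(92,263)],.02,o,(360,210),5)
quad("wrist",[(168,68),(58,148),(222,350),(340,271)],.015,o,(185,195),5)
P=quad("wrist",[(45,148),(692,38),(724,328),(107,427)],.02,o,(140,0),3.3);print(P)
quad("wrist",[(370,133),(660,88),(686,296),(402,341)],.02,o,(140,0),3.3)
quad("wrist",[(64,163),(676,59),(708,314),(120,408)],.02,o,(140,0),3.3)
E
```

```text
ctr [ 0.4556 -0.4069] edges mm [27.9 38.  28.  37.3] edge ang [-100.5  171.5   78.    -8.8]
ctr [ 0.4623 -0.2507] edges mm [25.6 47.4 27.3 47.8] edge ang [ 125.2 -144.6  -55.6   37.5]
ctr [ 0.603  -0.2865] edges mm [157.9  67.  157.4  67.2] edge ang [ -81.5 -172.1   98.6    8.4]
[[ 0.62444982 -0.20369404]
 [ 0.64791206 -0.35988612]
 [ 0.58158214 -0.36909437]
 [ 0.55794723 -0.21348156]]
ctr [ 0.6078 -0.321 ] edges mm [70.2 48.2 71.1 48.8] edge ang [ -81.8 -171.6   98.7    7.4]
ctr [ 0.6029 -0.2866] edges mm [149.8  59.  149.5  59. ] edge ang [ -81.4 -171.3   98.6    8.9]
```

The sizes check out: block 158×67 mm against 159×68, pumice 28×38 with chamfers, slip 27×47.5. The block is at (0.603,-0.2865) with yaw 8.5°. I'll start with the dark slip (length at 36°) and hover over it.

Call:
{"method": "play_rows", "body": {"moves": [{"claw": 0.6,"linear": [-7,-21,26],"turn": [0,0,-0.16]},{"claw": 0.6,"linear": [-13,-42,53],"turn": [0,0,-0.32]},{"claw": 0.6,"linear": [-20,-63,80],"turn": [0,0,-0.48]},{"claw": 0.6,"linear": [-26,-84,105],"turn": [0,0,-0.63]},{"claw": 0.6,"linear": [-26,-84,105],"turn": [0,0,-0.63]},{"claw": 0.6,"linear": [-26,-84,105],"turn": [0,0,-0.63]}]}}

```text
time_s: 1.82
ee_pos: [0.462, -0.2529, 0.1012]
eef_rot: [3.141, -0.0, 0.624]
force: [-0.9, -0.1, 0.7]
grip_width: 0.0562
```

```bash
cat > snap.py <<'E'
from h import *
import pickle,sys
n=sys.argv[1]; o=get_obs(); print(round(o["time_s"],2),o["ee_pos"].round(4),o["eef_rot"].round(4),"q1,q6",o["qpos"][[0,5]].round(3),"F",o["force"].round(2),"w",round(o["grip_width"],4))
cv2.imwrite(f"pics/{n}.png",vision.camera("wrist")); pickle.dump(o,open(n+".pkl","wb"))
E
python3 snap.py w2
```

```text
1.82 [ 0.462  -0.2529  0.1012] [ 3.1411e+00 -4.0000e-04  6.2420e-01] q1,q6 [-0.571  0.376] F [-0.89 -0.09  0.73] w 0.0562
```

View pics/w2.png

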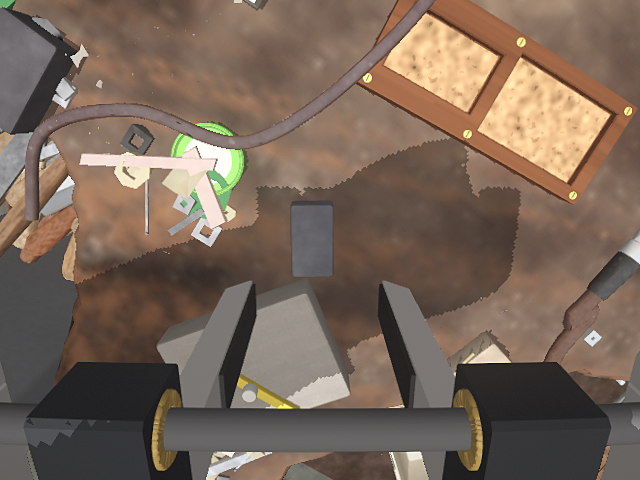

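The slip sits upright at about (312,240), square to the jaws. The lid is at (210,155) and the plate is below the fingers. I'll measure the slip by mask.

```bash
cat > face.py <<'E'
from h import *
def face(n,seed,z,tol=14,blur=3,o=None,cam="wrist"):
    "flood fill from seed on blurred Lab picture, min-area rectangle of the face"
    im=cv2.imread(f"pics/{n}.png"); lab=cv2.medianBlur(cv2.cvtColor(im,cv2.COLOR_BGR2LAB),blur)
    m=np.zeros((482,642),np.uint8)
    cv2.floodFill(lab,m,seed,0,(tol,)*3,(tol,)*3,4|(255<<8)|cv2.FLOODFILL_FIXED_RANGE|cv2.FLOODFILL_MASK_ONLY)
    m=m[1:-1,1:-1]; m=cv2.morphologyEx(m,cv2.MORPH_OPEN,np.ones((3,3),np.uint8)); m=cv2.morphologyEx(m,cv2.MORPH_CLOSE,np.ones((5,5),np.uint8))
    c=max(cv2.findContours(m,cv2.RETR_EXTERNAL,cv2.CHAIN_APPROX_NONE)[0],key=cv2.contourArea)
    P=onplane(cam,c.reshape(-1,2),z,o)[:,:2].astype(np.float32)
    r=cv2.minAreaRect((P*1000)); print("area px",cv2.contourArea(c),"ctr mm",np.round(r[0],1),"size",np.round(r[1],1),"ang",round(r[2],1),"px box",cv2.boundingRect(c))
    return P,m
E
python3 - <<'E'
from face import *
import pickle
o=pickle.load(open("w2.pkl","rb"))
face("w2",(312,245),.015,o=o)
face("w2",(312,245),.015,tol=20,o=o)
E
```

```text
area px 3301.5 ctr mm [ 462.9 -240. ] size [60.9 39.3] ang 36.4 px box (269, 186, 63, 91)
area px 8747.0 ctr mm [ 439.9 -274.7] size [152.1  89.8] ang 73.8 px box (203, 172, 160, 215)
```

```bash
python3 - <<'E'
from face import *
import pickle
o=pickle.load(open("w2.pkl","rb"))
for t in (6,8,10): face("w2",(312,245),.015,tol=t,o=o)
im=cv2.imread("pics/w2.png"); cv2.imwrite("pics/z3.png",cv2.resize(im[190:290,270:360],None,fx=6,fy=6,interpolation=cv2.INTER_CUBIC))
E
```

```text
area px 2352.5 ctr mm [ 461.8 -249.3] size [47.9 25.7] ang 36.4 px box (292, 206, 40, 71)
area px 2580.0 ctr mm [ 461.6 -249.1] size [47.9 26.2] ang 36.4 px box (291, 206, 41, 71)
area px 2733.5 ctr mm [ 461.5 -249. ] size [48.  26.4] ang 36.4 px box (290, 206, 42, 71)
```

View pics/z3.png

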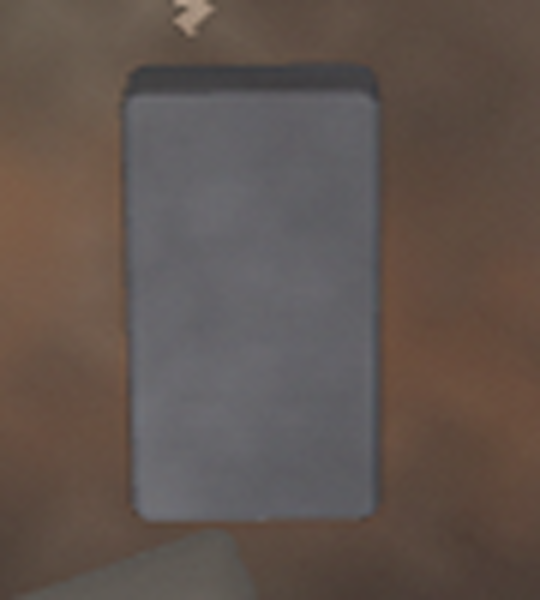

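Call:
{"method": "play_rows", "body": {"moves": [{"claw": 0.6,"linear": [2,-3,40],"turn": [0,0,-0.01]},{"claw": 0.6,"linear": [2,-3,75],"turn": [0,0,-0.01]},{"claw": 0.6,"linear": [2,-3,93],"turn": [0,0,-0.01]},{"claw": 0.6,"linear": [2,-3,93],"turn": [0,0,-0.01]},{"claw": 0.1,"linear": [2,-3,93],"turn": [0,0,-0.01]},{"claw": 0.1,"linear": [2,-3,93],"turn": [0,0,-0.01]},{"claw": 0.1,"linear": [2,-3,93],"turn": [0,0,-0.01]},{"claw": 0.1,"linear": [2,-3,93],"turn": [0,0,-0.01]}], "force": 15}}

```text
time_s: 2.88
ee_pos: [0.4624, -0.2495, 0.0088]
eef_rot: [3.14, -0.001, 0.635]
force: [-1.4, 0.9, 6.5]
grip_width: 0.0277
```

The grip width is 27.7 mm for the 28 mm slip, so it's held. Now I'll lift and carry it above the small recess, turning to 98.5°.

Call:
{"method": "play_rows", "body": {"moves": [{"claw": 0.1,"linear": [0,0,-40],"turn": [0,0,0]},{"claw": 0.1,"linear": [18,13,-62],"turn": [0,0,-0.18]},{"claw": 0.1,"linear": [40,28,-62],"turn": [0,0,-0.36]},{"claw": 0.1,"linear": [62,43,-62],"turn": [0,0,-0.54]},{"claw": 0.1,"linear": [84,59,-62],"turn": [0,0,-0.72]},{"claw": 0.1,"linear": [110,77,-62],"turn": [0,0,-0.9]},{"claw": 0.1,"linear": [110,77,-62],"turn": [0,0,-1.084]},{"claw": 0.1,"linear": [110,77,-62],"turn": [0,0,-1.084]}]}}

```text
time_s: 3.88
ee_pos: [0.5964, -0.2461, 0.0706]
eef_rot: [3.141, 0.001, 1.718]
force: [0.8, 1.1, 0.9]
grip_width: 0.028
```

```bash
python3 snap.py w3
```

```text
3.88 [ 0.5964 -0.2461  0.0706] [3.1408e+00 6.0000e-04 1.7178e+00] q1,q6 [-0.448 -0.595] F [0.78 1.06 0.89] w 0.028
```

View pics/w3.png

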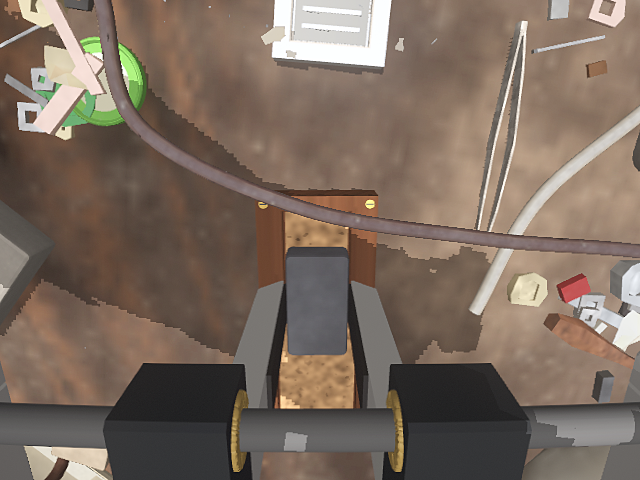

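The stone is held at (317,300), square with the block, with its +y end at rows 190–230. I'll check alignment from the block's end screws and corners.

```bash
python3 - <<'E'
from h import *
import pickle
o=pickle.load(open("w3.pkl","rb"))
c=np.array([.603,-.2865]); a=np.radians(8.5); Rb=np.array([[np.cos(a),-np.sin(a)],[np.sin(a),np.cos(a)]])
for p in [(259,190),(377,190),(263,204),(370,204),(285,212),(349,214)]:
    P=onplane("wrist",[p],.02,o)[0,:2]; print(p,P.round(4),"in block frame mm",((P-c)@Rb*1000).round(1))
im=cv2.imread("pics/w3.png"); cv2.imwrite("pics/z4.png",cv2.resize(im[170:370,220:420],None,fx=3,fy=3,interpolation=cv2.INTER_CUBIC))
E
```

```text
(259, 190) [ 0.5601 -0.2091] in block frame mm [-31.   82.9]
(377, 190) [ 0.6237 -0.1996] in block frame mm [33.3 82.9]
(263, 204) [ 0.5631 -0.2166] in block frame mm [-29.1  75.1]
(370, 204) [ 0.6214 -0.2078] in block frame mm [29.8 75.1]
(285, 212) [ 0.5757 -0.2193] in block frame mm [-17.1  70.5]
(349, 214) [ 0.6109 -0.2151] in block frame mm [18.3 69.4]
```

View pics/z4.png

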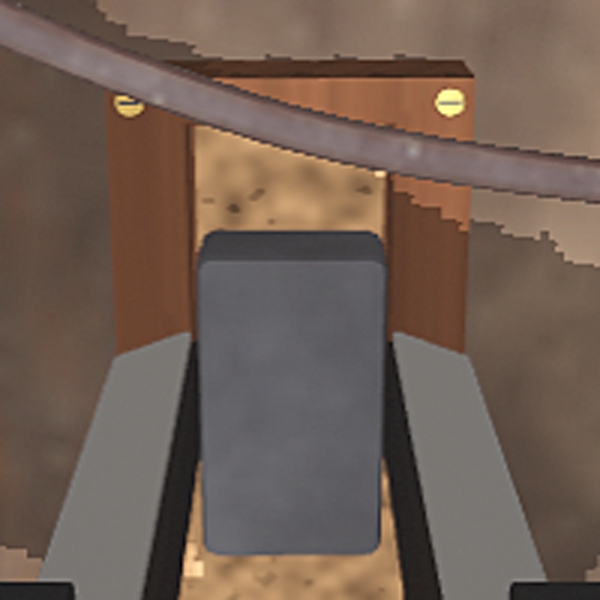

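Lateral error is about 0.3 mm. The cord would come near the recess's end corner, so I'll bias the stone 3 mm away from it, within the 5 mm clearance, and then descend to 2 mm above the floor.

Call:
{"method": "play_rows", "body": {"moves": [{"claw": 0.1,"linear": [-3,0,15],"turn": [0,0,0]},{"claw": 0.1,"linear": [-3,0,35],"turn": [0,0,0]},{"claw": 0.1,"linear": [-3,0,44],"turn": [0,0,0]},{"claw": 0.1,"linear": [-3,0,46],"turn": [0,0,0]},{"claw": 0.1,"linear": [-3,0,47],"turn": [0,0,0]},{"claw": 0.1,"linear": [-3,0,48],"turn": [0,0,0]},{"claw": 0.1,"linear": [-3,0,48],"turn": [0,0,0]}]}}

```text
time_s: 4.8
ee_pos: [0.5969, -0.2492, 0.0231]
eef_rot: [3.14, 0.001, 1.715]
force: [-0.3, -0.6, -0.7]
grip_width: 0.0279
```

Call:
{"method": "play_rows", "body": {"moves": [{"claw": 0.1,"linear": [0,0,0.5],"turn": [0,0,0]},{"claw": 0.1,"linear": [0,0,1],"turn": [0,0,0]},{"claw": 0.1,"linear": [0,0,1],"turn": [0,0,0]}]}}

```text
time_s: 5.18
ee_pos: [0.597, -0.2493, 0.0229]
eef_rot: [3.14, 0.001, 1.715]
force: [-2.6, 0.7, 6.1]
grip_width: 0.0274
```

Contact at 6 N. I'll release and rise.

Call:
{"method": "play_rows", "body": {"moves": [{"claw": 0.35,"linear": [0,0,0],"turn": [0,0,0]},{"claw": 0.5,"linear": [0,0,0],"turn": [0,0,0]},{"claw": 0.5,"linear": [0,0,0],"turn": [0,0,0]},{"claw": 0.5,"linear": [0,0,-10],"turn": [0,0,0]},{"claw": 0.5,"linear": [0,0,-50],"turn": [0,0,0]},{"claw": 0.6,"linear": [0,0,-110],"turn": [0,0,0]},{"claw": 0.6,"linear": [0,0,-110],"turn": [0,0,0]}]}}

```text
time_s: 6.05
ee_pos: [0.5987, -0.25, 0.1389]
eef_rot: [3.132, 0.006, 1.715]
force: [-0.0, 0.1, -1.6]
grip_width: 0.0561
```

```bash
python3 snap.py w4
```

```text
6.05 [ 0.5987 -0.25    0.1389] [3.1323 0.0063 1.7146] q1,q6 [-0.452 -0.596] F [-0.02  0.11 -1.62] w 0.0561
```

View pics/w4.png

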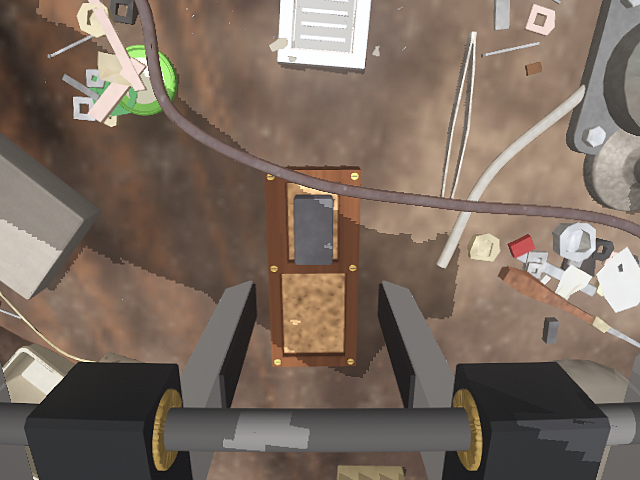

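The dark slip lies in the small recess, centred at (314,230). Now to the dark oilstone, with yaw about π.

Call:
{"method": "play_rows", "body": {"moves": [{"claw": 0.7,"linear": [28,-15,-15],"turn": [0,0,-0.18]},{"claw": 0.7,"linear": [70,-38,-15],"turn": [0,0,-0.36]},{"claw": 0.7,"linear": [110,-60,-15],"turn": [0,0,-0.54]},{"claw": 0.7,"linear": [150,-80,-15],"turn": [0,0,-0.72]},{"claw": 0.7,"linear": [190,-102,-15],"turn": [0,0,-0.9]},{"claw": 0.7,"linear": [227,-122,-15],"turn": [0,0,-1.08]},{"claw": 0.7,"linear": [227,-122,-15],"turn": [0,0,-1.26]},{"claw": 0.7,"linear": [227,-122,-15],"turn": [0,0,-1.43]}]}}

```text
time_s: 7.1
ee_pos: [0.4437, -0.0418, 0.1485]
eef_rot: [-3.139, 0.005, -3.132]
force: [-0.7, -0.0, 0.6]
grip_width: 0.066
```

```bash
python3 snap.py w5
```

```text
7.1 [ 0.4437 -0.0418  0.1485] [-3.1388  0.0048 -3.132 ] q1,q6 [-0.175 -1.755] F [-0.7  -0.05  0.64] w 0.066
```

View pics/w5.png

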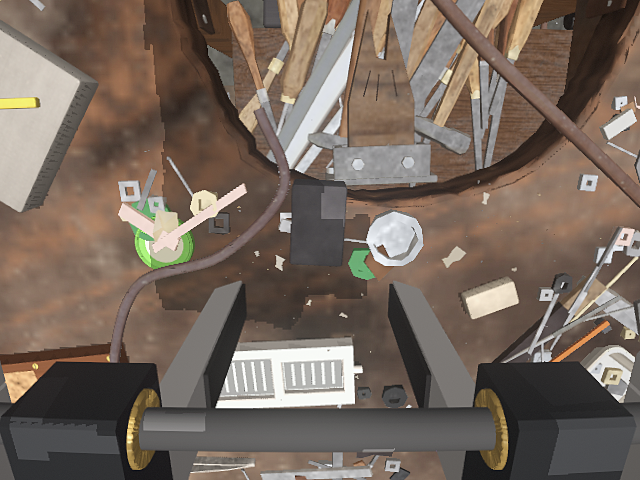

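The dark stone is at (318,223). A white roll is on its right with its left edge at x≈368, so the jaw opening must stay small. I'll zoom.

```bash
python3 - <<'E'
import cv2, numpy as np
im=cv2.imread("pics/w5.png")
cv2.imwrite("pics/z5.png",cv2.resize(im[165:290,270:440],None,fx=4.5,fy=4.5,interpolation=cv2.INTER_CUBIC))
E
```

```text
(no output)
```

View pics/z5.png

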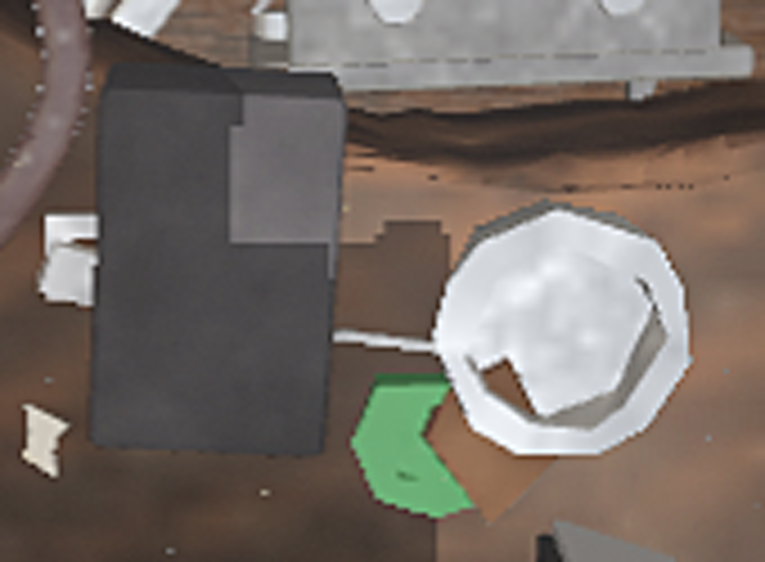

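```bash
python3 - <<'E'
from h import *
import pickle
o=pickle.load(open("w5.pkl","rb"))
P=quad("wrist",[(104,92),(345,100),(324,452),(92,440)],.026,o,(270,165),4.5)
print(P)
# refine block large recess from w4 (z=.02): edges
o4=pickle.load(open("w4.pkl","rb"))
quad("wrist",[(271,177),(355,176),(351,362),(278,362)],.02,o4)
quad("wrist",[(282,274),(345,272),(345,354),(285,355)],.017,o4)
c,s=np.cos(o["eef_rot"][2]),np.sin(o["eef_rot"][2])
T=o["ee_pos"][:2]; d=P.mean(0)-T; print("tool xy of stone centre mm",1000*(d[0]*c+d[1]*s),1000*(d[0]*s-d[1]*c))
R0=R.from_euler("xyz",o["eef_rot"]); print("down in tool",R0.inv().apply([0,0,-1]))
E
```

```text
ctr [ 0.4432 -0.0413] edges mm [38.2 59.6 38.9 58.8] edge ang [ 88.8  -1.6 -92.4 177.7]
[[ 0.4132125  -0.05942775]
 [ 0.41404466 -0.02120688]
 [ 0.47365248 -0.02287685]
 [ 0.47198985 -0.06175011]]
ctr [ 0.6033 -0.2876] edges mm [ 58.9 150.5  58.9 149.5] edge ang [   8.9  -81.3 -172.    98.6]
ctr [ 0.6086 -0.3215] edges mm [47.8 71.5 48.6 70.7] edge ang [  10.1  -80.5 -170.9   98.8]
tool xy of stone centre mm 0.42502416753086714 0.5222022136486898
down in tool [0.00479918 0.00276262 0.99998467]
```

The stone's centre is within 0.7 mm of the TCP and its yaw is 178°. Its measured size of 38.5×59 mm fits 40×62 with chamfers. I'll grasp 5 mm off centre, away from the roll, with a narrow opening.

Call:
{"method": "play_rows", "body": {"moves": [{"claw": 0.5,"linear": [5,1,40],"turn": [-0.003,0.005,0.044]},{"claw": 0.49,"linear": [6,1,80],"turn": [-0.003,0.005,0.044]},{"claw": 0.49,"linear": [6,1,100],"turn": [-0.003,0.005,0.044]},{"claw": 0.49,"linear": [6,1,100],"turn": [-0.003,0.005,0.044]}]}}

```text
time_s: 7.65
ee_pos: [0.437, -0.0413, 0.0469]
eef_rot: [3.141, -0.004, 3.113]
force: [0.3, 0.6, 0.7]
grip_width: 0.0459
```

```bash
python3 snap.py w6
```

```text
7.65 [ 0.437  -0.0413  0.0469] [ 3.1408 -0.0041  3.1128] q1,q6 [-0.178 -1.72 ] F [0.28 0.59 0.7 ] w 0.0459
```

View pics/w6.png

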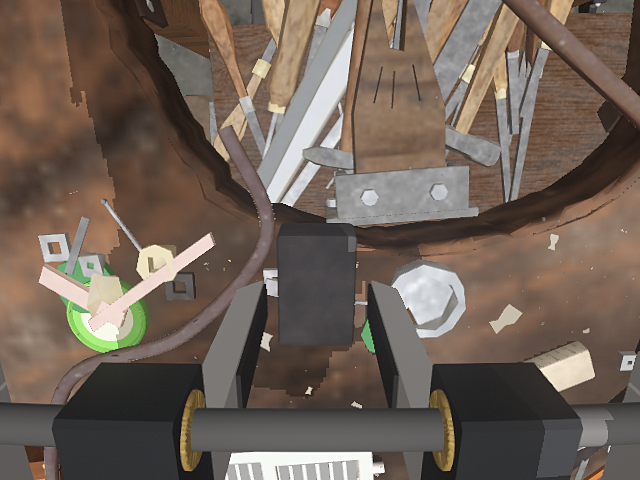

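The fingertips at (258,285) and (378,285) straddle the stone (278–356), and the roll stays just outside the right finger. I'll descend and grip.

Call:
{"method": "play_rows", "body": {"moves": [{"claw": 0.49,"linear": [0,0,15],"turn": [0,0.004,0.005]},{"claw": 0.49,"linear": [0,0,28],"turn": [0,0.004,0.005]},{"claw": 0.49,"linear": [0,0,35],"turn": [0,0.004,0.005]},{"claw": 0.49,"linear": [0,0,35],"turn": [0,0.004,0.005]},{"claw": 0.3,"linear": [0,0,35],"turn": [0,0.004,0.005]},{"claw": 0.3,"linear": [0,0,35],"turn": [0,0.004,0.005]},{"claw": 0.3,"linear": [0,0,35],"turn": [0,0.004,0.005]}], "force": 25}}

```text
time_s: 8.57
ee_pos: [0.4378, -0.0414, 0.0133]
eef_rot: [3.141, -0.006, 3.108]
force: [-1.8, 0.1, -0.1]
grip_width: 0.0399
```

Call:
{"method": "play_rows", "body": {"moves": [{"claw": 0.3,"linear": [0,0,-30],"turn": [0,0,0]},{"claw": 0.3,"linear": [0,-5,-70],"turn": [0,0,0.1]},{"claw": 0.3,"linear": [-26,-39,-75],"turn": [0,0,0.28]},{"claw": 0.3,"linear": [-56,-84,-75],"turn": [0,0,0.46]},{"claw": 0.3,"linear": [-86,-130,-75],"turn": [0,0,0.64]},{"claw": 0.3,"linear": [-118,-178,-75],"turn": [0,0,0.82]},{"claw": 0.3,"linear": [-148,-224,-75],"turn": [0,0,1.0]},{"claw": 0.3,"linear": [-179,-268,-75],"turn": [0,0,1.18]}]}}

```text
time_s: 9.57
ee_pos: [0.6088, -0.3168, 0.087]
eef_rot: [-3.136, -0.003, 1.922]
force: [0.5, -0.2, -1.3]
grip_width: 0.04
```

```bash
python3 snap.py w7
```

```text
9.57 [ 0.6088 -0.3168  0.087 ] [-3.1364e+00 -2.7000e-03  1.9221e+00] q1,q6 [-0.532 -0.883] F [ 0.48 -0.17 -1.33] w 0.04
```

Call:
{"method": "play_rows", "body": {"moves": [{"claw": 0.3,"linear": [1.5,-1,0],"turn": [-0.005,-0.003,0.15]},{"claw": 0.3,"linear": [1.5,-1,20],"turn": [-0.005,-0.003,0.203]},{"claw": 0.3,"linear": [1.5,-1,20],"turn": [-0.005,-0.003,0.203]}]}}

```text
time_s: 10.0
ee_pos: [0.608, -0.32, 0.0643]
eef_rot: [-3.139, 0.0, 1.708]
force: [-0.3, 0.2, -1.6]
grip_width: 0.0395
```

```bash
python3 snap.py w8
```

```text
10.0 [ 0.608  -0.32    0.0643] [-3.1393e+00  2.0000e-04  1.7080e+00] q1,q6 [-0.537 -0.674] F [-0.28  0.22 -1.62] w 0.0395
```

View pics/w8.png

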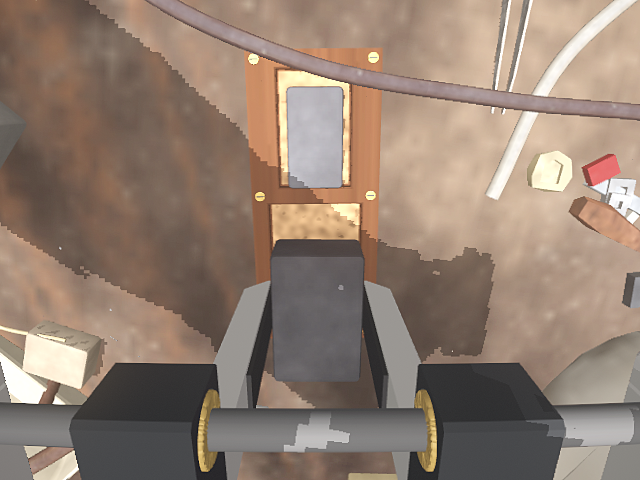

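The dark slip is flat in its recess at (315,137), and the oilstone is held over the large recess. I'll check the screws and the stone's front edge.

```bash
python3 - <<'E'
from h import *
import pickle
o=get_obs(); print(o["ee_pos"],o["eef_rot"])
o=pickle.load(open("w8.pkl","rb"))
P=quad("wrist",[(253,59),(373.5,57.5),(371,195.5),(260,196.5)],.02,o)
F=onplane("wrist",[(271,203),(361,203)],.02,o)[:,:2]; print("recess +y edge",F)
T=onplane("wrist",[(276,256),(361,256),(362,379),(273,379)],.077,o)[:,:2]; print("stone top",T, T.mean(0))
a=np.radians(8.5); Rb=np.array([[np.cos(a),-np.sin(a)],[np.sin(a),np.cos(a)]])
f=lambda q:((np.atleast_2d(q)-[.603,-.2865])@Rb*1000).round(1)
print("block frame: screws",f(P).tolist(),"edge",f(F).tolist(),"stone",f(T).tolist(),f(T.mean(0)),"tcp",f(o["ee_pos"][:2]))
E
```

```text
[ 0.60848622 -0.32020721  0.06561449] [-3.14073366e+00  1.38418001e-03  1.70893749e+00]
ctr [ 0.5974 -0.2465] edges mm [59.1 68.9 59.1 68.8] edge ang [   8.6  -81.2 -171.5   98.8]
recess +y edge [[ 0.5796399  -0.28754709]
 [ 0.62730368 -0.28087237]]
stone top [[ 0.58872744 -0.29631933]
 [ 0.62349214 -0.29143951]
 [ 0.63406335 -0.35004225]
 [ 0.59384004 -0.35572188]] [ 0.61003074 -0.32338074]
block frame: screws [[-29.4, 74.8], [29.8, 74.9], [30.1, 6.0], [-29.0, 6.0]] edge [[-23.3, 2.4], [24.9, 2.0]] stone [[-15.6, -7.6], [19.5, -7.9], [21.3, -67.4], [-19.3, -67.1]] [[  1.5 -37.5]] tcp [[ -0.  -33.8]]
```

Call:
{"method": "play_rows", "body": {"moves": [{"claw": 0.3,"linear": [4,-0.5,8],"turn": [0,0,-0.012]},{"claw": 0.3,"linear": [4,-0.5,22],"turn": [0,0,-0.012]},{"claw": 0.3,"linear": [4,-0.5,32],"turn": [0,0,-0.012]},{"claw": 0.3,"linear": [4,-0.5,36],"turn": [0,0,-0.012]},{"claw": 0.3,"linear": [4,-0.5,37],"turn": [0,0,-0.012]},{"claw": 0.3,"linear": [4,-0.5,38],"turn": [0,0,-0.012]},{"claw": 0.3,"linear": [4,-0.5,38],"turn": [0,0,-0.012]}]}}

```text
time_s: 10.92
ee_pos: [0.6075, -0.3165, 0.0279]
eef_rot: [-3.141, 0.002, 1.721]
force: [-0.1, -0.2, -1.8]
grip_width: 0.0398
```

Call:
{"method": "play_rows", "body": {"moves": [{"claw": 0.3,"linear": [0,0,0.5],"turn": [0,0,0]},{"claw": 0.3,"linear": [0,0,1],"turn": [0,0,0]},{"claw": 0.3,"linear": [0,0,1],"turn": [0,0,0]}]}}

```text
time_s: 11.3
ee_pos: [0.6077, -0.3167, 0.0274]
eef_rot: [-3.142, 0.002, 1.721]
force: [-1.7, -0.5, 4.2]
grip_width: 0.0396
```

Contact. I'll release and rise.

Call:
{"method": "play_rows", "body": {"moves": [{"claw": 0.48,"linear": [0,0,0],"turn": [0,0,0]},{"claw": 0.6,"linear": [0,0,0],"turn": [0,0,0]},{"claw": 0.6,"linear": [0,0,0],"turn": [0,0,0]},{"claw": 0.6,"linear": [0,0,-12],"turn": [0,0,0]},{"claw": 0.6,"linear": [0,0,-50],"turn": [0,0,0]},{"claw": 0.6,"linear": [0,0,-110],"turn": [0,0,0]},{"claw": 0.6,"linear": [0,0,-110],"turn": [0,0,0]}]}}

```text
time_s: 12.18
ee_pos: [0.6095, -0.3174, 0.144]
eef_rot: [3.134, 0.008, 1.721]
force: [-0.6, 0.9, -0.1]
grip_width: 0.0564
```

```bash
python3 snap.py w9
```

```text
12.18 [ 0.6095 -0.3174  0.144 ] [3.1342 0.0081 1.7209] q1,q6 [-0.533 -0.683] F [-0.64  0.9  -0.06] w 0.0564
```

View pics/w9.png

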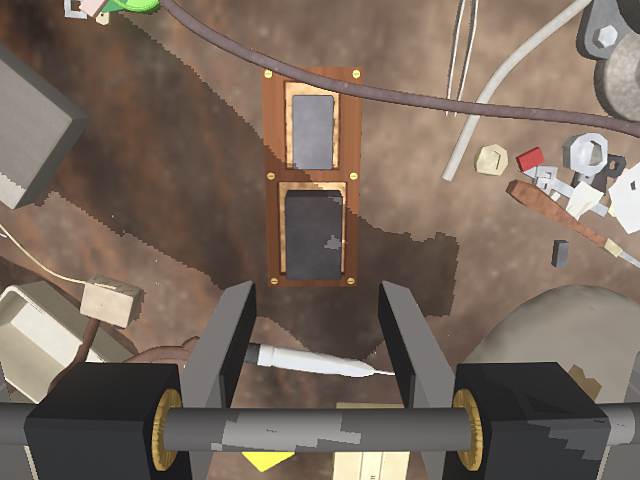

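Both oilstones lie in their recesses, at (313,132) and (314,233). Now to the pumice, approached at yaw 171°.

Call:
{"method": "play_rows", "body": {"moves": [{"claw": 0.5,"linear": [-9,-24,0],"turn": [0.007,-0.008,-0.18]},{"claw": 0.5,"linear": [-19,-48,0],"turn": [0.007,-0.008,-0.36]},{"claw": 0.5,"linear": [-28,-72,0],"turn": [0.007,-0.008,-0.54]},{"claw": 0.5,"linear": [-38,-96,5],"turn": [0.007,-0.008,-0.72]},{"claw": 0.5,"linear": [-47,-120,10],"turn": [0.007,-0.008,-0.9]},{"claw": 0.5,"linear": [-56,-144,15],"turn": [0.007,-0.008,-1.08]},{"claw": 0.5,"linear": [-65,-166,20],"turn": [0.007,-0.008,-1.264]},{"claw": 0.5,"linear": [-65,-166,20],"turn": [0.007,-0.008,-1.264]}]}}

```text
time_s: 13.22
ee_pos: [0.4528, -0.4063, 0.1191]
eef_rot: [-3.129, 0.005, 2.983]
force: [-0.8, 0.4, 0.1]
grip_width: 0.0473
```

```bash
python3 snap.py w10; python3 - <<'E'
import cv2
im=cv2.imread("pics/w10.png"); cv2.imwrite("pics/z10.png",cv2.resize(im[180:300,240:400],None,fx=5,fy=5,interpolation=cv2.INTER_CUBIC))
E
```

```text
13.22 [ 0.4528 -0.4063  0.1191] [-3.1294  0.0054  2.9832] q1,q6 [-0.788 -2.198] F [-0.82  0.45  0.06] w 0.0473
```

View pics/w10.png

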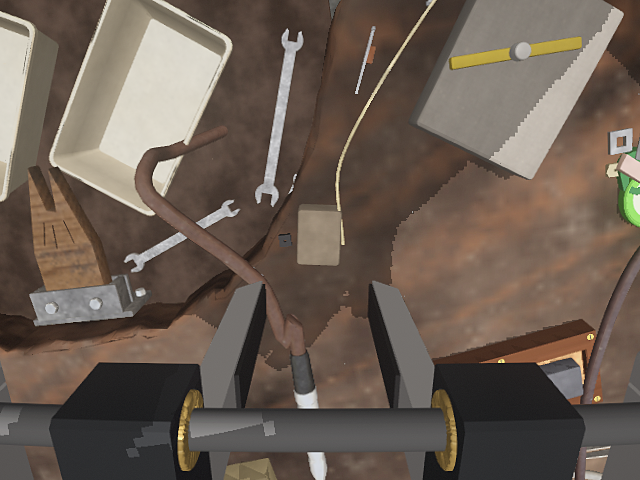

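View pics/z10.png

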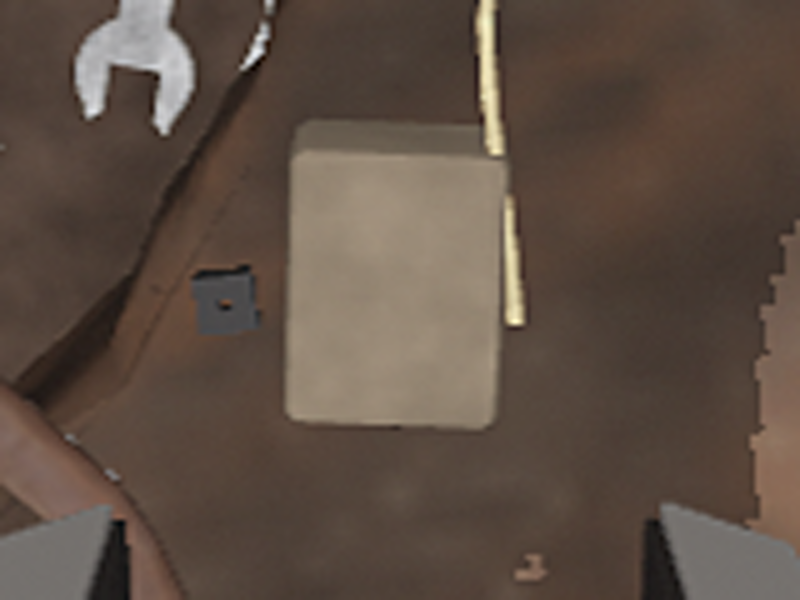

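```bash
cat >> h.py <<'E'
def totool(o,P,z):
    Rm=R.from_euler("xyz",o["eef_rot"]); d=Rm.inv().apply(np.r_[P,z]-o["ee_pos"])*1000
    dn=Rm.inv().apply([0,0,-1]); return d.round(1),"level turn",np.round([-dn[1],dn[0]],4)
E
python3 - <<'E'
from h import *
import pickle
o=pickle.load(open("w10.pkl","rb"))
P=quad("wrist",[(292,152),(505,157),(494,430),(287,424)],.02,o,(240,180),5)
print(totool(o,P.mean(0),.008))
o=get_obs(); print(o["ee_pos"],o["eef_rot"])
E
```

```text
ctr [ 0.4547 -0.4062] edges mm [28.5 39.  28.8 38.9] edge ang [  79.8  -10.3 -100.5  169.2]
(array([ -1.3,   1.7, 111.1]), 'level turn', array([-0.0122,  0.0054]))
[ 0.45374858 -0.40592974  0.11956986] [-3.1290112   0.00620998  2.98045281]
```

Call:
{"method": "play_rows", "body": {"moves": [{"claw": 0.5,"linear": [-0.5,1,40],"turn": [-0.0125,0.006,0.018]},{"claw": 0.5,"linear": [-0.5,1,85],"turn": [-0.0125,0.006,0.018]},{"claw": 0.5,"linear": [-0.5,1,110],"turn": [-0.0125,0.006,0.018]},{"claw": 0.5,"linear": [-0.5,1,111],"turn": [-0.0125,0.006,0.018]},{"claw": 0.15,"linear": [-0.5,1,111],"turn": [-0.0125,0.006,0.018]},{"claw": 0.15,"linear": [-0.5,1,111],"turn": [-0.0125,0.006,0.018]},{"claw": 0.15,"linear": [-0.5,1,111],"turn": [-0.0125,0.006,0.018]},{"claw": 0.15,"linear": [-0.5,1,111],"turn": [-0.0125,0.006,0.018]}], "force": 12}}

```text
time_s: 14.28
ee_pos: [0.4556, -0.4069, 0.01]
eef_rot: [-3.141, 0.002, 2.962]
force: [0.7, 2.6, 6.9]
grip_width: 0.0298
```

Gripped at 29.8 mm. I'll lift and carry it over the tray's wide recess.

Call:
{"method": "play_rows", "body": {"moves": [{"claw": 0.15,"linear": [0,0,-40],"turn": [0,0,0]},{"claw": 0.15,"linear": [0,4,-80],"turn": [0,0,0.15]},{"claw": 0.15,"linear": [-11,50,-85],"turn": [0,0,0.33]},{"claw": 0.15,"linear": [-23,100,-85],"turn": [0,0,0.51]},{"claw": 0.15,"linear": [-35,150,-85],"turn": [0,0,0.69]},{"claw": 0.15,"linear": [-46,200,-85],"turn": [0,0,0.87]},{"claw": 0.15,"linear": [-58,250,-85],"turn": [0,0,1.05]},{"claw": 0.15,"linear": [-68,295,-85],"turn": [0,0,1.23]}]}}

```text
time_s: 15.28
ee_pos: [0.5756, -0.1269, 0.0954]
eef_rot: [3.139, 0.002, 1.726]
force: [-0.0, 0.3, -1.0]
grip_width: 0.0298
```

Call:
{"method": "play_rows", "body": {"moves": [{"claw": 0.15,"linear": [0,12,0],"turn": [0,0,0.1]},{"claw": 0.15,"linear": [0,12,0],"turn": [0,0,0.1]},{"claw": 0.15,"linear": [0,12,0],"turn": [0,0,0.1]}]}}

```text
time_s: 15.65
ee_pos: [0.5869, -0.1256, 0.0955]
eef_rot: [3.139, 0.002, 1.628]
force: [-0.5, 0.4, -0.6]
grip_width: 0.0299
```

```bash
python3 snap.py w11
```

```text
15.65 [ 0.5869 -0.1256  0.0955] [3.1391e+00 1.8000e-03 1.6279e+00] q1,q6 [-0.271 -0.328] F [-0.53  0.37 -0.59] w 0.0299
```

View pics/w11.png

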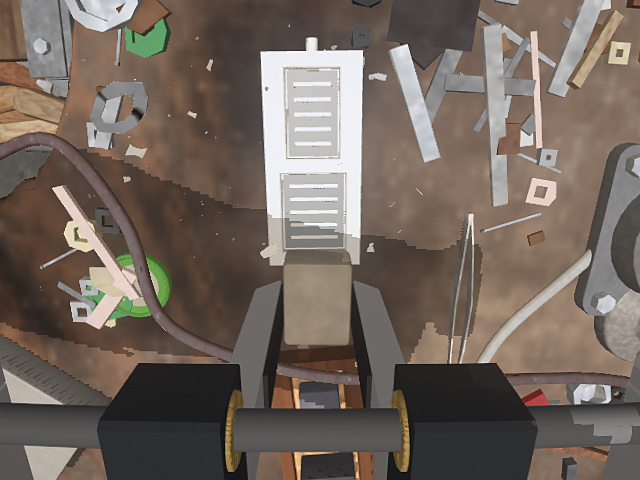

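The whole tray is visible at x 261–363, y 51–264. The narrow recess is at (312,113), the wide one at (313,212), and the held pumice at (318,300).

```bash
python3 - <<'E'
import cv2
im=cv2.imread("pics/w11.png"); cv2.imwrite("pics/z11.png",cv2.resize(im[30:280,210:410],None,fx=2.4,fy=2.4,interpolation=cv2.INTER_CUBIC)[:600])
E
```

```text
(no output)
```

View pics/z11.png

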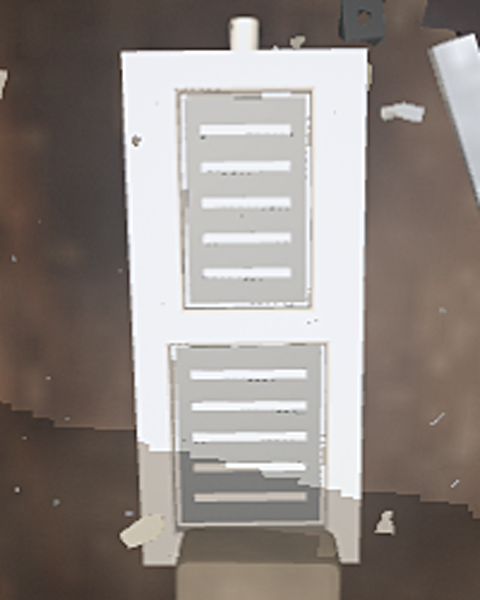

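```bash
python3 - <<'E'
from h import *
import pickle
o=pickle.load(open("w11.pkl","rb"))
T=quad("wrist",[(121,51),(368,49),(360,564),(143,564)],.016,o,(210,30),2.4)
N=quad("wrist",[(177,90),(313,89),(312,308),(183,308)],.016,o,(210,30),2.4)
W=quad("wrist",[(169,344),(328,343),(326,524),(177,524)],.016,o,(210,30),2.4)
print(T)
u=N.mean(0)-W.mean(0); print(np.linalg.norm(u)*1000,np.degrees(np.arctan2(u[1],u[0])))
# stone held: front top edge
S=quad("wrist",[(284,264),(352,264),(350,345),(286,345)],.0955-.010+.020,o)
print("stone in tool",totool(o,S.mean(0),.1055))
o=get_obs();print(o["ee_pos"],o["eef_rot"])
E
```

```text
ctr [ 0.5829 -0.0737] edges mm [ 58.2 129.2  58.5 128.7] edge ang [   3.8  -85.9 -176.7   93.9]
ctr [ 0.5807 -0.044 ] edges mm [32.3 51.8 32.3 51.6] edge ang [   3.7  -86.1 -176.7   93.9]
ctr [ 0.585  -0.1027] edges mm [40.2 48.2 39.6 47.9] edge ang [   3.7  -86.2 -176.7   94.5]
[[ 0.5493394  -0.0112817 ]
 [ 0.60739356 -0.00745332]
 [ 0.61656035 -0.13628176]
 [ 0.55818662 -0.13965292]]
58.780369822624785 94.14099137512032
ctr [ 0.5883 -0.1233] edges mm [28.7 38.9 28.8 38.9] edge ang [   3.3  -86.5 -176.7   93.3]
stone in tool (array([  2.2,   1.5, -10. ]), 'level turn', array([0.0025, 0.0018]))
[ 0.58689142 -0.12572996  0.09546075] [3.13908678e+00 1.82330766e-03 1.62721867e+00]
```

The tray measures 58.3×129 mm, so the calibration is fine. Its centre is (0.5829,-0.0737), yaw 3.9°. I'll move 20 mm along x, 1.5 mm across, and lower.

Call:
{"method": "play_rows", "body": {"moves": [{"claw": 0.15,"linear": [20,-1.5,5],"turn": [0.0025,0.002,-0.012]},{"claw": 0.15,"linear": [20,-1.5,35],"turn": [0.0025,0.002,-0.012]},{"claw": 0.15,"linear": [20,-1.5,60],"turn": [0.0025,0.002,-0.012]},{"claw": 0.15,"linear": [20,-1.5,70],"turn": [0.0025,0.002,-0.012]},{"claw": 0.15,"linear": [20,-1.5,72],"turn": [0.0025,0.002,-0.012]},{"claw": 0.15,"linear": [20,-1.5,74],"turn": [0.0025,0.002,-0.012]},{"claw": 0.15,"linear": [20,-1.5,75],"turn": [0.0025,0.002,-0.012]},{"claw": 0.15,"linear": [20,-1.5,75],"turn": [0.0025,0.002,-0.012]}]}}

```text
time_s: 16.7
ee_pos: [0.5846, -0.106, 0.0208]
eef_rot: [3.141, 0.0, 1.639]
force: [0.2, -0.1, -0.8]
grip_width: 0.0296
```

Call:
{"method": "play_rows", "body": {"moves": [{"claw": 0.15,"linear": [0,0,0.5],"turn": [0,0,0]},{"claw": 0.15,"linear": [0,0,1],"turn": [0,0,0]},{"claw": 0.15,"linear": [0,0,1.3],"turn": [0,0,0]},{"claw": 0.15,"linear": [0,0,1.3],"turn": [0,0,0]}]}}

```text
time_s: 17.2
ee_pos: [0.5847, -0.106, 0.0199]
eef_rot: [3.141, 0.0, 1.639]
force: [-1.4, 1.1, 6.4]
grip_width: 0.03
```

Contact. I'll release and rise, then check.

Call:
{"method": "play_rows", "body": {"moves": [{"claw": 0.4,"linear": [0,0,0],"turn": [0,0,0]},{"claw": 0.5,"linear": [0,0,0],"turn": [0,0,0]},{"claw": 0.5,"linear": [0,0,0],"turn": [0,0,0]},{"claw": 0.5,"linear": [0,0,-12],"turn": [0,0,0]},{"claw": 0.5,"linear": [0,0,-50],"turn": [0,0,0]},{"claw": 0.5,"linear": [0,0,-110],"turn": [0,0,0]},{"claw": 0.5,"linear": [0,0,-110],"turn": [0,0,0]}]}}

```text
time_s: 18.08
ee_pos: [0.5867, -0.1065, 0.1356]
eef_rot: [3.132, 0.003, 1.639]
force: [-0.1, 0.3, -0.9]
grip_width: 0.0471
```

```bash
python3 snap.py w12
```

```text
18.07 [ 0.5867 -0.1065  0.1356] [3.1324e+00 2.7000e-03 1.6392e+00] q1,q6 [-0.241 -0.31 ] F [-0.08  0.31 -0.88] w 0.0471
```

View pics/w12.png

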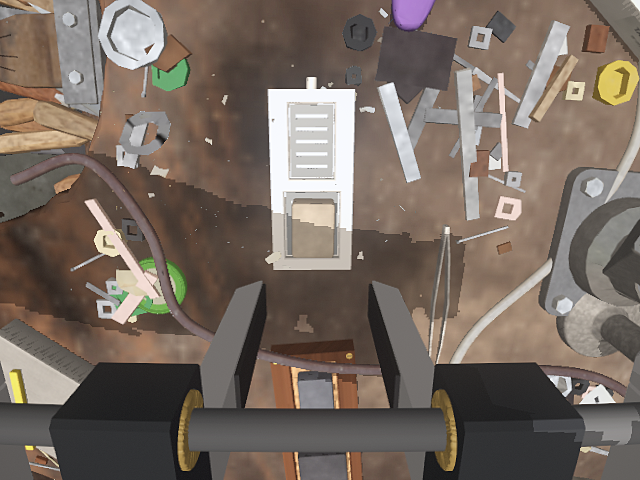

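The pumice is in the wide recess at (313,230). Now to the pale slip.

Call:
{"method": "play_rows", "body": {"moves": [{"claw": 0.5,"linear": [40,-12,0],"turn": [0.009,0.003,-0.06]},{"claw": 0.5,"linear": [95,-28,0],"turn": [0.009,0.003,-0.15]},{"claw": 0.5,"linear": [150,-45,0],"turn": [0.009,0.003,-0.25]},{"claw": 0.5,"linear": [205,-62,5],"turn": [0.009,0.003,-0.25]},{"claw": 0.5,"linear": [213,-64,10],"turn": [0.009,0.003,-0.25]},{"claw": 0.5,"linear": [213,-64,10],"turn": [0.009,0.003,-0.25]}]}}

```text
time_s: 18.88
ee_pos: [0.5068, 0.1018, 0.1212]
eef_rot: [-3.136, -0.001, 1.89]
force: [-0.1, 0.3, 0.4]
grip_width: 0.0471
```

```bash
python3 snap.py w13; python3 - <<'E'
import cv2
im=cv2.imread("pics/w13.png"); cv2.imwrite("pics/z13.png",cv2.resize(im[190:300,250:390],None,fx=5,fy=5,interpolation=cv2.INTER_CUBIC))
E
```

```text
18.88 [0.5068 0.1018 0.1212] [-3.1362e+00 -1.5000e-03  1.8902e+00] q1,q6 [ 0.127 -0.192] F [-0.13  0.35  0.43] w 0.0471
```

View pics/w13.png

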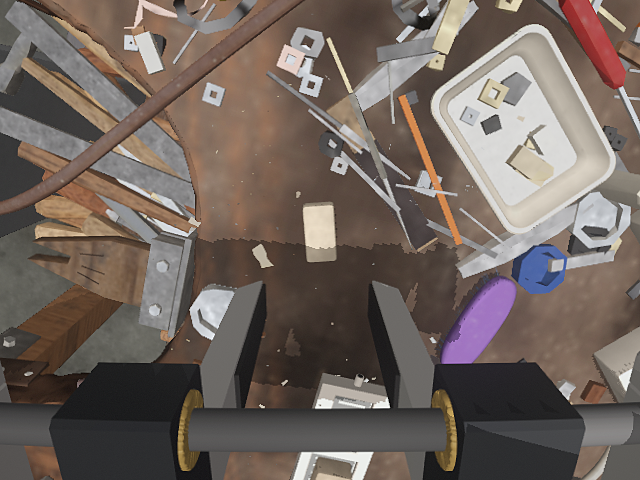

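View pics/z13.png

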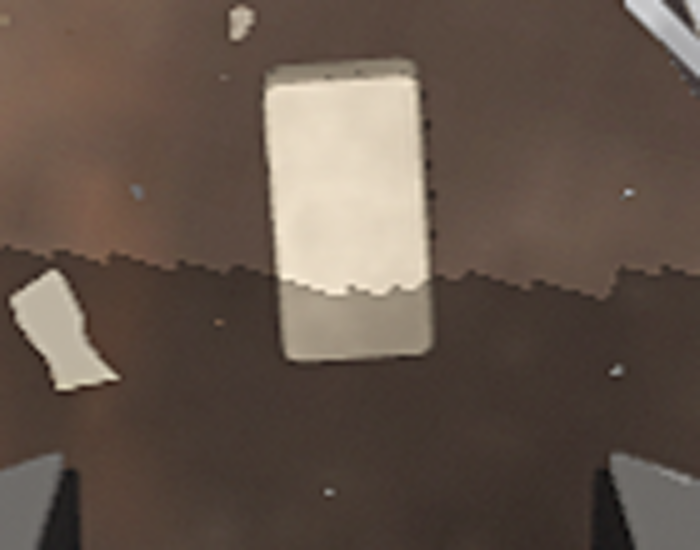

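The pale slip is at (320,233), tilted by a few degrees. Its top-face corners in the zoom are (266,86), (416,77), (432,352), (286,360).

```bash
python3 - <<'E'
from h import *
import pickle
o=pickle.load(open("w13.pkl","rb"))
P=quad("wrist",[(266,86),(416,77),(432,352),(286,361)],.013,o,(250,190),5)
o=get_obs();print(o["ee_pos"],o["eef_rot"]); print(totool(o,P.mean(0),.008))
# pumice in recess check (w12), top at z=.03
o2=pickle.load(open("w12.pkl","rb"))
quad("wrist",[(269,89),(355,88.5),(351,269),(274,270)],.016,o2)
E
```

```text
ctr [0.5091 0.1026] edges mm [20.7 40.3 21.  40.4] edge ang [  22.   -67.7 -157.8  111.9]
[0.5072914  0.1012136  0.12156813] [-3.13677878e+00 -1.37811868e-03  1.88900002e+00]
(array([  0.6,   2.7, 113.6]), 'level turn', array([-0.0048, -0.0014]))
ctr [ 0.5833 -0.0739] edges mm [ 57.3 128.7  57.7 128.9] edge ang [   4.3  -85.9 -175.4   93.9]
```

Call:
{"method": "play_rows", "body": {"moves": [{"claw": 0.45,"linear": [0.5,2.2,40],"turn": [-0.005,-0.0015,-0.067]},{"claw": 0.45,"linear": [0.5,2.2,85],"turn": [-0.005,-0.0015,-0.067]},{"claw": 0.45,"linear": [0.5,2.2,110],"turn": [-0.005,-0.0015,-0.067]},{"claw": 0.45,"linear": [0.5,2.2,114],"turn": [-0.005,-0.0015,-0.067]},{"claw": 0.45,"linear": [0.5,2.2,114],"turn": [-0.005,-0.0015,-0.067]}]}}

```text
time_s: 19.55
ee_pos: [0.5093, 0.1017, 0.0082]
eef_rot: [3.141, 0.0, 1.955]
force: [-0.2, -0.0, -0.1]
grip_width: 0.0423
```

Call:
{"method": "play_rows", "body": {"moves": [{"claw": 0.3,"linear": [0,0,0.7],"turn": [0,0,0]},{"claw": 0.1,"linear": [0,0,0.7],"turn": [0,0,0]},{"claw": 0.1,"linear": [0,0,0.7],"turn": [0,0,0]},{"claw": 0.1,"linear": [0,0,0.7],"turn": [0,0,0]}], "force": 12}}

```text
time_s: 20.05
ee_pos: [0.5097, 0.1017, 0.0082]
eef_rot: [3.14, 0.001, 1.955]
force: [-1.4, -2.0, 7.1]
grip_width: 0.0218
```

Call:
{"method": "play_rows", "body": {"moves": [{"claw": 0.1,"linear": [0,0,-20],"turn": [0,0,0]},{"claw": 0.1,"linear": [0,0,-60],"turn": [0,0,0]},{"claw": 0.1,"linear": [-30,2,-75],"turn": [0,0,0.1]},{"claw": 0.1,"linear": [-80,6,-75],"turn": [0,0,0.2]},{"claw": 0.1,"linear": [-125,9,-75],"turn": [0,0,0.315]},{"claw": 0.1,"linear": [-155,11,-75],"turn": [0,0,0.315]},{"claw": 0.1,"linear": [-163,11,-75],"turn": [0,0,0.315]},{"claw": 0.1,"linear": [-163,11,-75],"turn": [0,0,0.315]}]}}

```text
time_s: 21.05
ee_pos: [0.5806, -0.045, 0.0831]
eef_rot: [3.14, -0.0, 1.64]
force: [0.5, 0.6, -1.0]
grip_width: 0.0216
```

```bash
python3 snap.py w14
```

```text
21.05 [ 0.5806 -0.045   0.0831] [ 3.1402e+00 -3.0000e-04  1.6399e+00] q1,q6 [-0.141 -0.21 ] F [ 0.52  0.6  -1.05] w 0.0216
```

View pics/w14.png

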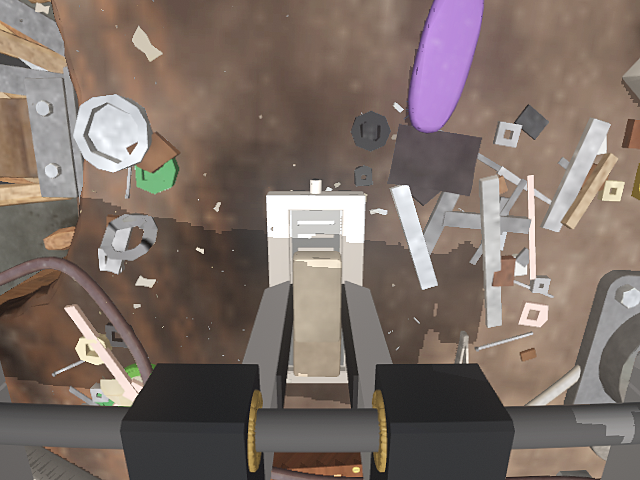

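The slip is centred over the narrow recess (stone at x≈317, recess 290–343). I'll lower it.

Call:
{"method": "play_rows", "body": {"moves": [{"claw": 0.1,"linear": [0,0,25],"turn": [0.0015,0,0]},{"claw": 0.1,"linear": [0,0,48],"turn": [0.0015,0,0]},{"claw": 0.1,"linear": [0,0,59],"turn": [0.0015,0,0]},{"claw": 0.1,"linear": [0,0,62],"turn": [0.0015,0,0]},{"claw": 0.1,"linear": [0,0,64],"turn": [0.0015,0,0]},{"claw": 0.1,"linear": [0,0,64],"turn": [0.0015,0,0]}]}}

```text
time_s: 21.85
ee_pos: [0.5808, -0.0445, 0.0197]
eef_rot: [3.141, -0.0, 1.641]
force: [0.1, 0.7, -1.0]
grip_width: 0.022
```

Call:
{"method": "play_rows", "body": {"moves": [{"claw": 0.1,"linear": [0,0,0.5],"turn": [0,0,0]},{"claw": 0.1,"linear": [0,0,1],"turn": [0,0,0]},{"claw": 0.1,"linear": [0,0,1],"turn": [0,0,0]}]}}

```text
time_s: 22.22
ee_pos: [0.5809, -0.0445, 0.0188]
eef_rot: [3.141, -0.0, 1.641]
force: [-0.7, 0.4, -1.2]
grip_width: 0.0218
```

Call:
{"method": "play_rows", "body": {"moves": [{"claw": 0.1,"linear": [0,0,0.5],"turn": [0,0,0]},{"claw": 0.1,"linear": [0,0,1],"turn": [0,0,0]},{"claw": 0.1,"linear": [0,0,1],"turn": [0,0,0]}]}}

```text
time_s: 22.6
ee_pos: [0.5809, -0.0445, 0.0182]
eef_rot: [3.141, -0.0, 1.641]
force: [-2.9, -0.3, 5.6]
grip_width: 0.0218
```

Contact at the expected height (0.0182). I'll release, rise high and look.

Call:
{"method": "play_rows", "body": {"moves": [{"claw": 0.3,"linear": [0,0,0],"turn": [0,0,0]},{"claw": 0.42,"linear": [0,0,0],"turn": [0,0,0]},{"claw": 0.42,"linear": [0,0,0],"turn": [0,0,0]},{"claw": 0.42,"linear": [0,0,-12],"turn": [0,0,0]},{"claw": 0.42,"linear": [0,0,-50],"turn": [0,0,0]},{"claw": 0.5,"linear": [-40,0,-110],"turn": [0,0,0]},{"claw": 0.5,"linear": [-80,0,-150],"turn": [0,0,0]},{"claw": 0.5,"linear": [-80,0,-150],"turn": [0,0,0]}]}}

```text
time_s: 23.6
ee_pos: [0.5875, -0.1269, 0.1725]
eef_rot: [3.134, 0.002, 1.638]
force: [0.6, 0.4, 0.1]
grip_width: 0.047
```

```bash
python3 snap.py w15; python3 - <<'E'
import cv2
im=cv2.imread("pics/w15.png"); cv2.imwrite("pics/z15.png",cv2.resize(im[60:390,200:440],None,fx=1.8,fy=1.8,interpolation=cv2.INTER_CUBIC))
E
```

```text
23.6 [ 0.5875 -0.1269  0.1725] [3.1344e+00 2.4000e-03 1.6380e+00] q1,q6 [-0.274 -0.341] F [0.55 0.41 0.14] w 0.047
```

View pics/w15.png

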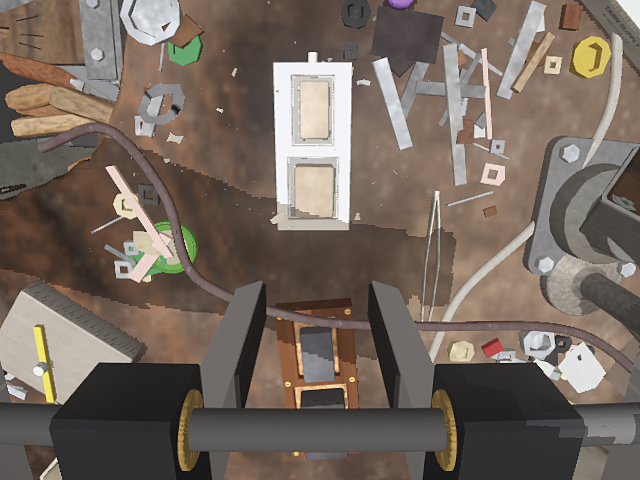

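View pics/z15.png

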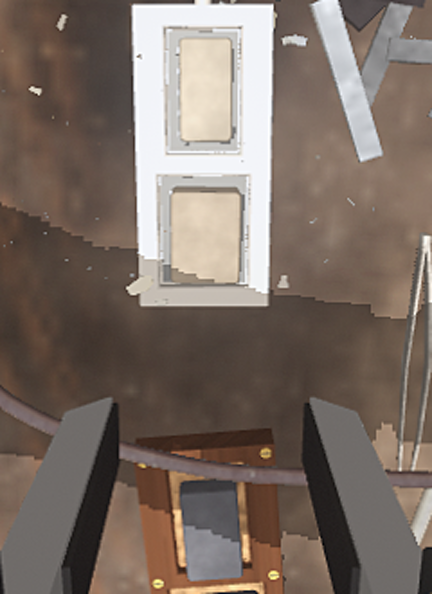

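All four stones are in place in this view. I'll check positions at their tops, and with the top and side cameras.

```bash
python3 - <<'E'
from h import *
import pickle
o=pickle.load(open("w15.pkl","rb"))
def fr(c,a,P):
    a=np.radians(a); Rb=np.array([[np.cos(a),-np.sin(a)],[np.sin(a),np.cos(a)]]); return ((P-c)@Rb*1000).round(1).tolist()
T=quad("wrist",[(132,5),(274,5),(269,306),(141,305)],.016,o,(200,60),1.8); ct=T.mean(0)
p=quad("wrist",[(171,192),(241,192),(240,285),(168,283)],.030,o,(200,60),1.8); print("pumice in tray",fr(ct,3.9,p),fr(ct,3.9,p.mean(0)))
p=quad("wrist",[(182,38),(233,38),(231,143),(179,140)],.023,o,(200,60),1.8); print("pale in tray",fr(ct,3.9,p),fr(ct,3.9,p.mean(0)))
o9=pickle.load(open("w9.pkl","rb"))
for n in ("top","side"): cv2.imwrite(f"pics/{n}9.png",vision.camera(n))
im=cv2.imread("pics/w9.png"); cv2.imwrite("pics/z9.png",cv2.resize(im[55:300,230:400],None,fx=2.4,fy=2.4,interpolation=cv2.INTER_CUBIC))
t=cv2.imread("pics/top9.png"); s=cv2.imread("pics/side9.png")
cv2.imwrite("pics/t9.png",cv2.resize(t[190:300,260:480],None,fx=3.6,fy=3.6,interpolation=cv2.INTER_CUBIC))
cv2.imwrite("pics/s9.png",cv2.resize(s[180:290,270:400],None,fx=5,fy=5,interpolation=cv2.INTER_CUBIC))
E
```

```text
ctr [ 0.5831 -0.0737] edges mm [ 58.3 128.6  58.2 128. ] edge ang [   3.9  -85.8 -176.6   94.2]
ctr [ 0.5856 -0.1043] edges mm [29.2 40.1 31.1 39.2] edge ang [   3.9  -86.1 -177.8   91.2]
pumice in tray [[-13.8, -10.8], [15.4, -10.8], [15.5, -50.9], [-15.6, -50.0]] [0.4, -30.7]
ctr [ 0.582  -0.0437] edges mm [20.7 42.  21.8 40.7] edge ang [   3.9  -86.8 -179.3   91.6]
pale in tray [[-8.9, 50.7], [11.8, 50.7], [11.3, 8.8], [-10.5, 10.0]] [1.0, 30.1]
```

View pics/z9.png

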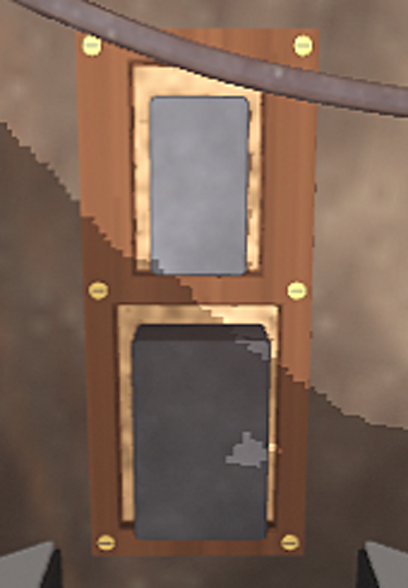

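View pics/t9.png

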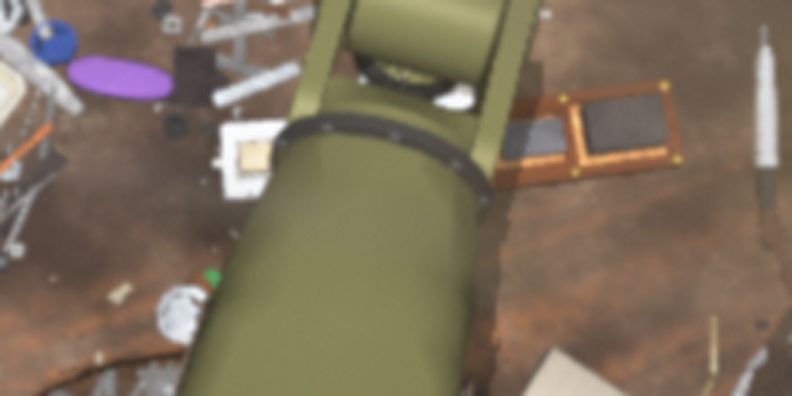

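View pics/s9.png

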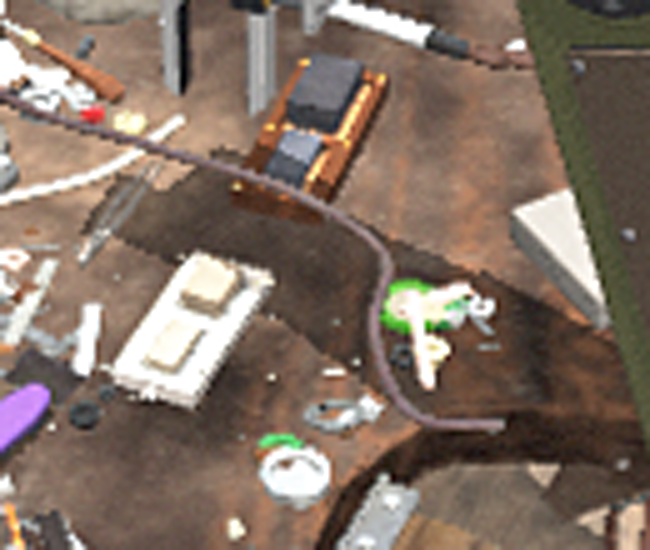

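The side view shows all four stones low and flat in their recesses. Finally, I'll check the oilstones' positions in the block frame.

```bash
python3 - <<'E'
from h import *
import pickle
def fr(c,a,P):
    a=np.radians(a); Rb=np.array([[np.cos(a),-np.sin(a)],[np.sin(a),np.cos(a)]]); return ((P-c)@Rb*1000).round(1).tolist()
o=pickle.load(open("w9.pkl","rb"))
B=quad("wrist",[(91,45),(303,45),(290,542),(106,542)],.02,o,(230,55),2.4); c=B.mean(0)
for z in (.029,.035):
  p=quad("wrist",[(150,97),(249,97),(248,274),(150,274)],z,o,(230,55),2.4); print("slip",z,fr(c,8.6,p),fr(c,8.6,p.mean(0)))
for z in (.040,.046):
  p=quad("wrist",[(133,340),(270,340),(268,539),(135,539)],z,o,(230,55),2.4); print("stone",z,fr(c,8.6,p),fr(c,8.6,p.mean(0)))
o=get_obs(); print(o["time_s"],o["force"],o["joint_vel"].round(3))
E
```

```text
ctr [ 0.6032 -0.2862] edges mm [ 59.1 149.8  58.9 149.6] edge ang [   8.7  -81.4 -171.5   98.7]
ctr [ 0.5983 -0.2502] edges mm [27.1 48.6 28.1 48.6] edge ang [   8.7  -81.1 -171.4   97.8]
slip 0.029 [[-12.9, 60.6], [14.2, 60.7], [14.5, 12.1], [-13.6, 12.0]] [0.6, 36.3]
ctr [ 0.5983 -0.2498] edges mm [26.6 47.6 27.5 47.6] edge ang [   8.7  -81.1 -171.4   97.8]
slip 0.035 [[-12.6, 60.5], [13.9, 60.5], [14.2, 12.9], [-13.3, 12.9]] [0.6, 36.7]
ctr [ 0.6096 -0.3208] edges mm [38.5 60.4 39.7 60.4] edge ang [   8.6  -80.9 -171.5   98. ]
stone 0.04 [[-18.1, -4.9], [20.4, -4.9], [21.0, -65.3], [-18.7, -65.3]] [1.2, -35.1]
ctr [ 0.6093 -0.3189] edges mm [37.7 59.2 38.8 59.1] edge ang [   8.6  -80.9 -171.5   98. ]
stone 0.046 [[-17.6, -3.6], [20.0, -3.6], [20.6, -62.8], [-18.3, -62.7]] [1.2, -33.2]
23.75 [-0.25215593  0.88836154  0.39100107] [ 0.014  0.015  0.012  0.    -0.003 -0.   ]
```

Call:
{"method": "play_rows", "body": {"moves": [{"claw": 0.5,"linear": [0,0,0],"turn": [0,0,0]},{"claw": 0.5,"linear": [0,0,0],"turn": [0,0,0]},{"claw": 0.5,"linear": [0,0,0],"turn": [0,0,0]}]}}

```text
time_s: 24.12
ee_pos: [0.5858, -0.1234, 0.1671]
eef_rot: [-3.141, -0.001, 1.641]
force: [-0.3, 0.3, -0.4]
grip_width: 0.0471
```

```bash
python3 -c "
from station import hand_in
print(hand_in())"
```

```text
the job is handed in; nothing more can be done
None
```

All four stones are in their own recesses and the job is handed in at 24.1 s of the 93 s. The dark slip and dark stone are in the wooden block; the pumice and pale slip are in the drip tray. I lowered each stone until it touched the floor (about 4–7 N), then released it.

**Seating:** every stone touched down within about 0.2 mm of the height expected for its recess floor. In the last wrist and side pictures all four sit low and flat.

**Centring:** the top faces measured within about 1 mm of the recess centres, with two exceptions:
- **Dark slip:** it sits about 4 mm off centre along its recess. I set it about 3 mm off centre to keep clear of the cord over the block's end, which leaves about 1 mm at the divider side.
- **Dark stone:** it measured 1.2 mm off to the side, within its 5 mm margin.

**Cameras:** the top and wrist cameras disagreed by about 2 mm, within the stated calibration. I used the wrist camera to place the stones. In the last top picture the arm hid part of the tray and block, so that view confirms only the parts it could see.

**Left alone:** I did not knowingly touch the tweezers, brush, lid or yellow look-alike. They look undisturbed where the last pictures show them, but I did not measure them again.

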